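# Assemble a tile grinder's arbor

## Task

Build up the grinder's upright arbor: put the slotted drive collar on first, slots down and turned until it drops over the hub's lugs and is fully home, then the grinding wheel flat on top of it, then slide the forked retainer plate fully home around the shaft's neck, under its head, and leave everything standing free. Work gently, feel for the lugs rather than forcing anything, and leave the other things on the bench where they are.

Things in the scene. Friction and masses are not known exactly. Their poses are not given: they have to be found in the camera images.
- grinder: Tile grinder: grey fixed box 180 x 180 mm, dark deck 55 mm above the table, boss 58 mm wide and 63 mm high; origin at the centre of its underside. On its vertical axis rises the steel arbor (hub 44 mm wide, and a shaft). The whole arbor floats on a spring: it gives way downward from about 4.5 N, 0.9 N more per mm, to a hard stop 3.5 mm down, and springs back. Pushes above 25 N harm it.
- seat (a point): Centre of the hub's flat face at rest, on the arbor's axis, 80 mm above the table. Its axes are the housing's and do NOT show how the hub is turned. Two lugs stand on the face, opposite each other, 5 mm wide, 7 mm high, from 10 to 17 mm off the axis; they point a different way each time (any). A brake holds the hub against twists up to about 0.12 N m.
- tip (a point): Tip of the shaft, on its axis, 57 mm over the hub's face (at rest). Heights over the face: shaft 15 mm in diameter from 0 to 36 mm, neck 8 mm in diameter from 36 to 47 mm, head 15 mm in diameter from 47 to 51 mm, then tapering to 6 mm at the tip.
- collar: Drive collar: aluminium ring, 44 mm outside, bore 19 mm, 20 mm tall, origin at the centre of its underside. Four radial slots, 8.5 mm wide and deep, cross its underside along its x and y axes, leaving four angular feet; above it is round. Starts slots down. It rides 7 mm high on the lugs until slots meet them within about 0.1 rad (repeats each quarter turn); home, it lies on the hub's face.
- wheel: Grinding wheel, rough grey abrasive ring, 54 mm outside, bore 19 mm, 18 mm tall, plain and the same either way up; origin at the centre of its underside. Mounted, its underside is 20 mm and its top 38 mm over the hub's face.
- retainer: Forked steel plate, 6 mm thick, 36 mm wide, from x = -36 to +23 mm. Its slot, 10.5 mm wide, runs along x and opens, flared, at the +x end; origin on the underside, where the neck's centre lies when the neck touches the slot's closed end. Grip tab centred at x = -28 mm: 14 mm along x, 12 mm along y, 6 to 30 mm above the underside. Mounted it lies on the wheel.
- spare: A bystander: plain thin aluminium ring without slots, 44 mm outside, bore 28 mm, 12 mm tall. Not used; origin at its underside.
- tile: A bystander: glass tile 20 x 20 x 8 mm lying among the parts; origin at its underside.
- driver: A bystander: screwdriver 160 mm long, lying on the table, along its x axis.
- glue: A bystander: white bottle, 56 mm wide, 150 mm tall; origin at its underside.
- grout: A bystander: jar 70 mm wide, 100 mm tall; origin at its underside.
- mug: A bystander: dark mug 80 mm wide, 95 mm tall; origin at its underside.
- basket: A bystander: open blue basket 140 x 200 mm, 60 mm tall; origin at its underside.

How it is judged:
By the outcome, as a careful person would: the job done as asked, in the order asked, and still so for the second after the job is handed in, with the robot touching nothing.
It also fails if it takes over 69 s, if anything falls off the work surface, if the arm or the gripper's body presses on something with over 40 N, if the wrist force passes 120 N, or if a joint passes its speed limit or range.

## Robot

A 6-joint arm with a two-finger parallel gripper is mounted at the origin on the work surface. World frame = base frame: x ahead of the robot, y to its left, z up, the work surface at z = 0. Lengths are in mm, angles in rad, forces in N, time in s.
With the tool pointing down it reaches from about 425 to 950 mm from the base axis. Payload 14.7 kg.
Tool frame: the origin (TCP) lies midway between the tips of the shut fingers; the grasp point (between the pads) lies 19 mm behind it; y points along the fingers, x is the direction in which the jaws open and shut, and the axes are right-handed (so a half turn about y gives the same grasp; the last joint's range is limited). The gripper opens to 85 mm and grips with 20 to 120 N. Pads are 22 mm wide; open, the fingers measure 114 mm over their backs; the gripper's body (76 mm by 85 mm) begins 54 mm behind the grasp point. The pads swing forward as they close: fully open they stand 13 mm farther back than shut.
Start: joints at [1.107, 0.48, 1.596, -0, 1.065, -0.047], TCP at [263.12, 594.357, 231.297] pointing down, gripper open.
Joint ranges: [-2.75, 2.75], [-0.82, 2.05], [0.23, 2.67], [-1.56, 4.7], [0.09, 2.69], [-2.92, 2.92]. Speed limits (rad/s): [1.89, 1.89, 2.39, 3.01, 3.01, 3.01].

## Interface

Orientations are given as [roll, pitch, yaw] about the fixed x, y, z axes, in that order (R = Rz(yaw) Ry(pitch) Rx(roll)).
In Python, from workcell import robot gives the robot as it stands.
- The arm moves only by the tool move_arm, never from a script. Its argument "increments" is a list of rows, each an object with "grip": the closure, from -1 (fully open) to 1 (shut); "xyz": the shift along the tool's x, y, z in cm, a list of three; "yaw": the turn about the tool's y in rad. In form: [{"grip": grip, "xyz": [x, y, z], "yaw": yaw}, ...]. A call has exactly 8 rows; each row is the pose to reach, as a shift and turn from the pose measured when the call began, along the tool's axes at that moment; what a row does not reach only later rows make up. A row lasts 1/8 s, in which the tool goes at most 62.5 mm and 10.7 degrees, less where a joint would pass 70% of its speed; a pose out of reach is approached as far as the arm can. A call with a gripper value outside its range is refused whole. The fingers move at their own pace and stop on an object; the grip force is fixed at half the most. Time passes only in rows, so rows that repeat a pose let the fingers close, or fill a call up. It gives the time, the measured TCP pose, the force and the opening at its end, in the units of the state.
- robot.observe(): the state, without advancing time (a new reading comes with each control period).
- robot.capture(name): name is "scene" or "top" or "wrist"; returns (picture, depth): 400x640x3 uint8, red, green, blue; 400x640 float32, mm along the optical axis (not along the pixel's ray), 0 where there is no reading.
- robot.calibration(name): a dict with "intrinsics" (3x3 intrinsics, pixels), "k1" (the pictures are not rectified: a ray, as slopes to the right and down, at radius r is drawn at 1 + k1 r^2 times it, then the intrinsics apply), "world_to_cam" (4x4, takes a point from world to camera coordinates); the wrist camera has in their place "mount" (4x4, takes a point from camera to tool coordinates, whose origin is the TCP and whose axes are the tool frame's). Camera axes: x right, y down, z forward; pixel columns grow to the right and rows downward; lengths in mm; the calibration is good to about 2 mm. A picture is of the moment at which its call begins: read the wrist's pose just before it. calibration takes no time and is no camera call.
- robot.close_job(): hands the job in, once; it reports no verdict.
The state is a dict: "clock": time; "q": joint angles; "qvel": joint speeds; "joint_efforts": joint torques, N m; "ee_pos": TCP position; "orientation": TCP orientation; "wrist_force": force on the tool from outside, world axes, zero at the start; "wrist_torque": the same for the moment, N m; "finger_gap": finger opening in mm.
Only numpy, scipy, OpenCV 4.12 (cv2) and the standard library are available. Lean on these libraries where they do the work, as an engineer would, in place of code of your own. Each camera call takes 0.05 s, during which the arm holds its last target.

## Working session

There is one attempt and no reset: what is moved stays moved. The work goes in short steps, Python scripts to look and compute and a tool call to move; the robot and the scene stay as the last step left them, time stands still between calls to the robot, and variables do not carry over. Pictures are saved under pics/ and viewed, and the job is handed in when it is done.

Besides the shell and the picture viewer there is one more tool, called after "Emit:" as name(argument=value, ...), one argument or row to a line, values as JSON. move_arm: Moves the arm, as the interface text tells. Its arguments: {"type":"object","properties":{"increments":{"type":"array","items":{"type":"object","properties":{"grip":{"type":"number"},"xyz":{"type":"array","items":{"type":"number"}},"yaw":{"type":"number"}}}}},"required":["increments"]}

```bash
mkdir -p pics; ls
cat > h.py <<'E'
import numpy as np, cv2, json
from workcell import robot
from scipy.spatial.transform import Rotation as Ro
def cal(n):
    c=robot.calibration(n); return {k:np.array(v,float) for k,v in c.items()}
def Ttool(s):
    T=np.eye(4); T[:3,:3]=Ro.from_euler('xyz',s['orientation']).as_matrix(); T[:3,3]=s['ee_pos']; return T
def cap(n,tag):
    s=robot.observe(); p,d=robot.capture(n)
    cv2.imwrite(f'pics/{tag}.png',p[:,:,::-1]); np.savez(f'pics/{tag}.npz',p=p,d=d,T=Ttool(s),n=n)
    return p,d
def load(tag):
    z=np.load(f'pics/{tag}.npz'); return z['p'],z['d'],z['T'],str(z['n'])
def c2w(n,T):
    c=cal(n)
    return (T@c['mount'] if n=='wrist' else np.linalg.inv(c['world_to_cam']))
def rays(n,T,uv):
    c=cal(n); K=c['intrinsics']; k=float(c['k1']); uv=np.atleast_2d(np.array(uv,float))
    u=cv2.undistortPoints(uv[:,None,:],K,np.array([k,0,0,0,0.]))[:,0]
    M=c2w(n,T); dirs=np.c_[u,np.ones(len(u))]@M[:3,:3].T
    return M[:3,3],dirs
def onplane(n,T,uv,z):
    o,d=rays(n,T,uv); return o+d*((z-o[2])/d[:,2])[:,None]
def bydepth(n,T,uv,D):
    o,d=rays(n,T,uv); return o+d*np.array(D)[:,None]
def proj(n,T,P):
    c=cal(n); M=np.linalg.inv(c2w(n,T)); p=np.atleast_2d(P)@M[:3,:3].T+M[:3,3]
    K=c['intrinsics']; q=p[:,:2]/p[:,2:]; q=q*(1+float(c['k1'])*(q**2).sum(1))[:,None]
    return q@K[:2,:2].T+K[:2,2]
E
python3 - <<'E'
from h import *
print(robot.observe())
for n in ['scene','top','wrist']:
    cap(n,n+'0'); print(n,robot.calibration(n))
E
```

```text
pics
{'clock': 0.0, 'q': array([ 1.10741478e+00,  4.80823443e-01,  1.59685041e+00,  4.43839022e-06,
        1.06509123e+00, -4.65932596e-02]), 'qvel': array([ 0.00051415, -0.00077091, -0.00101535,  0.00070008,  0.00060512,
       -0.00063005]), 'joint_efforts': array([-4.12233043e-03, -9.50622439e+01, -4.30174863e+01, -4.57423321e-04,
        1.23342115e-02, -5.69920371e-05]), 'ee_pos': array([262.93531835, 594.01277666, 230.68657627]), 'orientation': array([-1.57073784e+00,  1.17097834e-03,  1.15400592e+00]), 'wrist_force': array([0.0681025 , 0.53194942, 1.54101487]), 'wrist_torque': array([-0.02148915, -0.01607942,  0.01742717]), 'finger_gap': 85.4001142648857}
scene {'intrinsics': array([[389.82804514,   0.        , 319.05530936],
       [  0.        , 389.82804514, 203.77494414],
       [  0.        ,   0.        ,   1.        ]]), 'k1': 0.01512684968836919, 'world_to_cam': array([[-2.46411101e-01,  9.69138912e-01, -7.16515213e-03,
         9.99736085e+01],
       [ 5.46225063e-01,  1.32767327e-01, -8.27049586e-01,
        -1.83744130e+02],
       [-8.00574637e-01, -2.07707985e-0
[... 547 characters left out ...]
1.70978043e-03, -9.82017940e-01,
         1.03516246e+03],
       [ 0.00000000e+00,  0.00000000e+00,  0.00000000e+00,
         1.00000000e+00]])}
wrist {'intrinsics': array([[323.30088898,   0.        , 323.61547962],
       [  0.        , 323.30088898, 200.87009277],
       [  0.        ,   0.        ,   1.        ]]), 'k1': 0.014505913488403143, 'mount': array([[ 9.99999839e-01, -2.12507075e-04, -5.25225880e-04,
        -2.59987678e-01],
       [ 4.52626584e-04, -2.57974265e-01,  9.66151683e-01,
        -1.42984859e+02],
       [-3.40808829e-04, -9.66151765e-01, -2.57974127e-01,
         6.47499801e+01],
       [ 0.00000000e+00,  0.00000000e+00,  0.00000000e+00,
         1.00000000e+00]])}
```

View pics/top0.png

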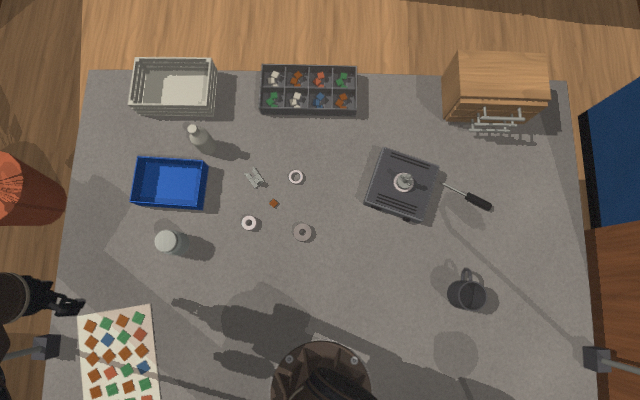

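View pics/scene0.png

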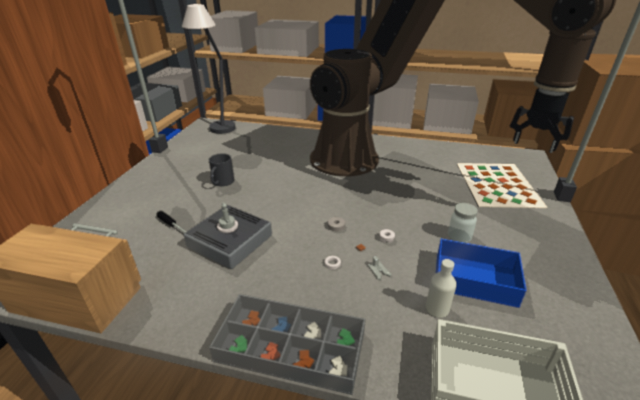

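View pics/wrist0.png

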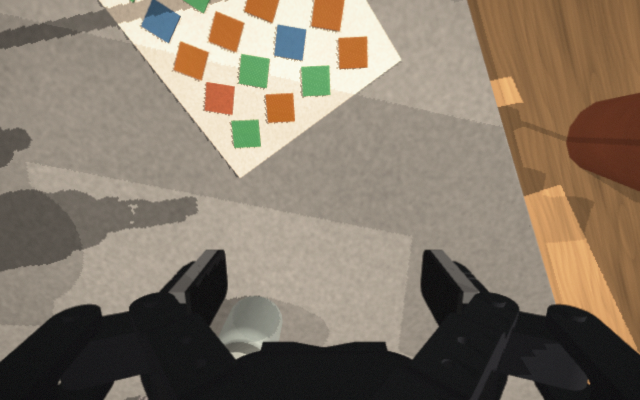

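Run:
```python
from h import *
p,d,T,n=load('top0')
c=p[140:260,220:500]; cv2.imwrite('pics/top0z.png',cv2.resize(c,None,fx=2.85,fy=2.85,interpolation=cv2.INTER_CUBIC)[:,:,::-1])
p2,d2,T,n=load('scene0')
c=p2[185:295,180:410]; cv2.imwrite('pics/scene0z.png',cv2.resize(c,None,fx=3.4,fy=3.4,interpolation=cv2.INTER_CUBIC)[:,:,::-1])
for nm,uv in dict(collarA=(249,223),wheel=(303,232),ringB=(296,177),ret=(256,177),arb=(404,182),tile=(274,203)).items():
    print(nm,bydepth('top',T,[uv],[d[uv[1],uv[0]]]),onplane('top',T,[uv],15))
for nm,uv in dict(wheel=(337,225),ringN=(387,237),ringF=(333,262),ret=(378,268),arb=(227,215),tile=(361,247)).items():
    print(nm,bydepth('scene',T,[uv],[d2[uv[1],uv[0]]]),onplane('scene',T,[uv],15))
```

```text
collarA [[468.98286378 226.58849115   1.13640642]] [[467.15984547 223.85829146  15.        ]]
wheel [[446.00466087  64.14375151  -0.86033345]] [[444.24909284  63.33260085  15.        ]]
ringB [[613.95223697  90.85833934   1.99374644]] [[610.54820973  89.87957506  15.        ]]
ret [[610.18221824 212.6778655    5.82365809]] [[607.80343931 210.9780838   15.        ]]
arb [[ 584.60459632 -221.45372425   86.43138729]] [[ 602.79692949 -237.30401322   15.        ]]
tile [[530.28372198 153.54133844   8.28310485]] [[529.02308769 152.65293352  15.        ]]
wheel [[467.84318914  72.35399926  20.25084607]] [[461.0818671  71.0066124  15.       ]]
ringN [[489.48144457 226.08143513  20.14436561]] [[483.01248199 225.8575732   15.        ]]
ringF [[610.58039962  91.95254823   0.83101354]] [[625.61722232  95.11824202  15.        ]]
ret [[610.12805261 216.01367162   6.08190727]] [[619.66541045 216.51638626  15.        ]]
arb [[ 596.29272607 -219.0021215    98.17676975]] [[ 492.8219609  -280.58852693   15.        ]]
tile [[541.97275802 158.50250306  11.75888783]] [[545.76851353 158.94198932  15.        ]]
```

```bash
sleep 1
```

```text
(no output)
```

View pics/top0z.png

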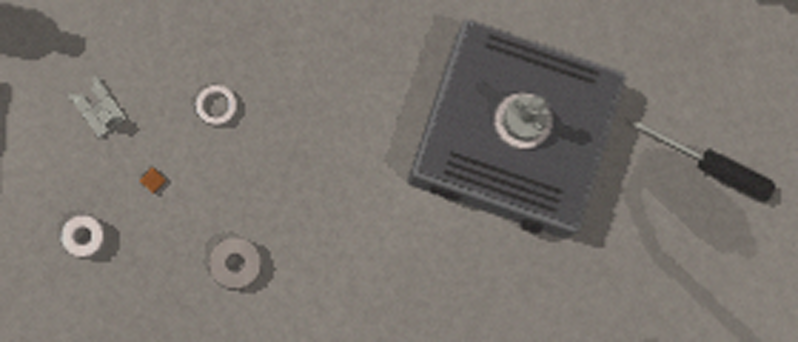

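View pics/scene0z.png

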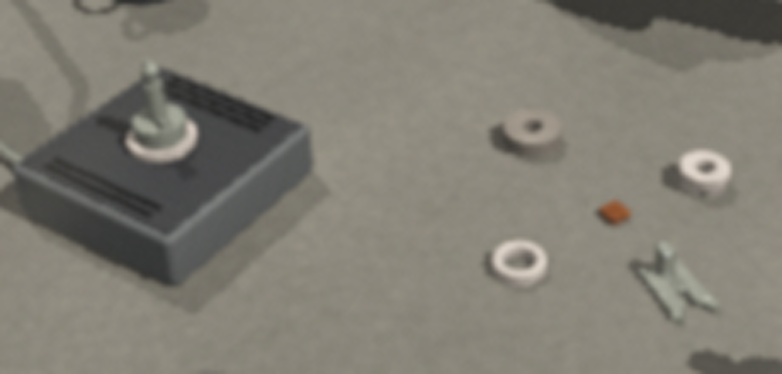

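```bash
cat >> h.py <<'E'
def goto(x,y,z,yaw):
    """increments from current measured pose to the target tool-down pose"""
    s=robot.observe(); T=Ttool(s); R=T[:3,:3]
    d=R.T@(np.array([x,y,z])-T[:3,3])/10
    yn=s['orientation'][2]; dy=-((yaw-yn+np.pi)%(2*np.pi)-np.pi)
    print('clock',s['clock'],'pose',np.round(s['ee_pos'],1),'yaw',round(yn,3),'-> xyz',np.round(d,2),'yaw',round(dy,3),'gap',round(s['finger_gap'],1),'F',np.round(s['wrist_force'],1))
E
python3 -c "
from h import *
goto(500,140,200,0)"
```

```text
clock 0.15 pose [263.  594.1 230.8] yaw 1.154 -> xyz [-31.92   3.11 -40.06] yaw 1.154 gap 85.4 F [-1.1  1.1  0.5]
```

Emit:
move_arm(
  increments=[
    {"grip": -1, "xyz": [-4, 0.4, -5], "yaw": 0.15},
    {"grip": -1, "xyz": [-8, 0.8, -10], "yaw": 0.3},
    {"grip": -1, "xyz": [-12, 1.2, -15], "yaw": 0.45},
    {"grip": -1, "xyz": [-16, 1.6, -20], "yaw": 0.6},
    {"grip": -1, "xyz": [-20, 2, -25], "yaw": 0.75},
    {"grip": -1, "xyz": [-24, 2.4, -30], "yaw": 0.9},
    {"grip": -1, "xyz": [-28, 2.8, -35], "yaw": 1.05},
    {"grip": -1, "xyz": [-31.9, 3.1, -40], "yaw": 1.154},
  ],
)

```text
clock: 1.15
ee_pos: [494.2, 149.8, 200.6]
orientation: [-1.572, 0.0, -0.004]
wrist_force: [1.6, -0.2, 0.1]
finger_gap: 85.5
```

```bash
python3 -c "
from h import *
goto(500,140,200,0)
cap('wrist','w1')
goto(500,140,200,0)"
```

```text
clock 1.15 pose [494.2 149.8 200.6] yaw -0.004 -> xyz [ 0.59  0.06 -0.98] yaw -0.004 gap 85.5 F [ 1.6 -0.2  0.1]
clock 1.2 pose [497.3 144.2 200.4] yaw -0.011 -> xyz [ 0.27  0.04 -0.42] yaw -0.011 gap 85.2 F [ 4.1 -7.3 -0.7]
```

View pics/w1.png

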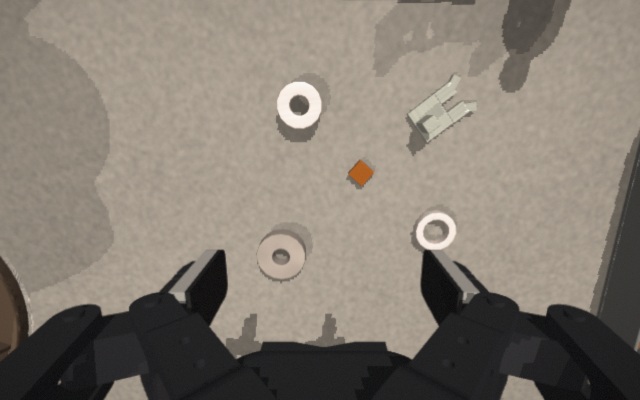

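Run:
```python
from h import *
p,d,T,n=load('w1')
hsv=cv2.cvtColor(p,cv2.COLOR_RGB2HSV); g=cv2.cvtColor(p,cv2.COLOR_RGB2GRAY)
def cent(x0,y0,x1,y1,mask):
    m=np.zeros_like(g); m[y0:y1,x0:x1]=mask[y0:y1,x0:x1]
    cs,_=cv2.findContours(m,cv2.RETR_CCOMP,cv2.CHAIN_APPROX_NONE); cs=sorted(cs,key=cv2.contourArea)[::-1][:2]
    return [cv2.fitEllipse(c) for c in cs]
m=(g>215).astype(np.uint8)*255
for nm,b,z in [('collar',(265,70,335,140),20),('spare',(405,200,465,260),12)]:
    for e in cent(*b,m):
        P=onplane(n,T,[e[0]],z)[0]; print(nm,np.round(e[0],1),np.round(e[1],1),P.round(1))
for (u,v) in [(299,85),(281,236),(281,275),(420,231),(360,173),(436,122),(457,80),(600,300)]:
    print((u,v),p[v,u],hsv[v,u],bydepth(n,T,[(u,v)],[d[v,u]]).round(1))
```

```text
collar [298.8 104.3] [42.8 45.3] [470.8 223.7  20. ]
collar [298.9 104.6] [21.8 22.8] [470.9 223.4  20. ]
spare [435.8 230.8] [35.  38.6] [615.8  91.4  12. ]
spare [435.8 231. ] [25.4 28.4] [615.8  91.3  12. ]
(299, 85) [249 244 238] [ 16  11 249] [[471.4 241.1  20. ]]
(281, 236) [193 175 161] [ 13  42 193] [[448.   87.9  16.9]]
(281, 275) [191 173 160] [ 13  41 191] [[446.5  42.6  18.9]]
(420, 231) [247 238 230] [ 14  18 247] [[598.7  91.4  12.2]]
(360, 173) [173  94  31] [ 13 209 173] [[532.4 154.7   7.9]]
(436, 122) [197 193 176] [ 24  27 197] [[600.  206.8  30.4]]
(457, 80) [189 185 169] [ 24  27 189] [[625.2 245.9   5.7]]
(600, 300) [74 70 65] [17 31 74] [[8.198e+02 0.000e+00 6.000e-01]]
```

```bash
python3 -c "
from h import *
goto(635,170,60,0)"
```

```text
clock 1.2 pose [497.3 144.2 200.4] yaw -0.011 -> xyz [13.72 14.05  2.77] yaw -0.011 gap 85.2 F [ 4.1 -7.3 -0.7]
```

Emit:
move_arm(
  increments=[
    {"grip": -1, "xyz": [3.4, 3.5, 0.7], "yaw": 0},
    {"grip": -1, "xyz": [6.8, 7, 1.4], "yaw": 0},
    {"grip": -1, "xyz": [10.2, 10.5, 2.1], "yaw": 0},
    {"grip": -1, "xyz": [13.7, 14, 2.8], "yaw": -0.01},
    {"grip": -1, "xyz": [13.7, 14, 2.8], "yaw": -0.01},
    {"grip": -1, "xyz": [13.7, 14, 2.8], "yaw": -0.01},
    {"grip": -1, "xyz": [13.7, 14, 2.8], "yaw": -0.01},
    {"grip": -1, "xyz": [13.7, 14, 2.8], "yaw": -0.01},
  ],
)

```text
clock: 2.2
ee_pos: [634.8, 170.4, 61.8]
orientation: [-1.573, -0.003, -0.001]
wrist_force: [-0.0, 0.1, 1.9]
finger_gap: 85.8
```

Run:
```python
from h import *
p,d=cap('wrist','w2'); T=load('w2')[2]
uv=proj('wrist',T,[[471,224,10]])[0]; print(uv)
x,y=uv.astype(int); c=p[max(0,y-50):y+50,max(0,x-60):x+60]
cv2.imwrite('pics/w2z.png',cv2.resize(c,None,fx=6,fy=6,interpolation=cv2.INTER_CUBIC)[:,:,::-1])
goto(471,224,60,0)
```

```text
[ 42.0316313  133.46051765]
clock 2.25 pose [634.8 170.3  61.6] yaw -0.001 -> xyz [-16.39   0.11   5.34] yaw -0.001 gap 85.2 F [ 0.1 -0.8  0.3]
```

View pics/w2z.png

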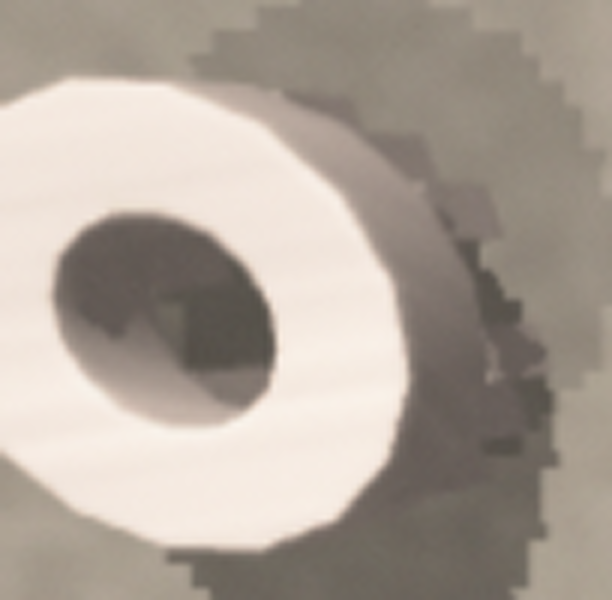

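View pics/w2.png

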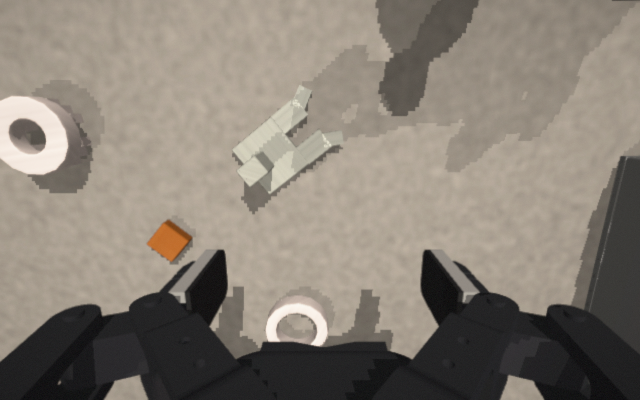

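Run:
```python
from h import *
p,d,T,n=load('w2')
# centre from top face
vv,uu=np.mgrid[85:190,0:110]; P=bydepth(n,T,np.c_[uu.ravel(),vv.ravel()],d[85:190,0:110].ravel())
top=P[(abs(P[:,2]-20)<1)]; 
mm=(abs(P[:,2]-20)<1)
from scipy.optimize import least_squares
cs=cv2.minEnclosingCircle(top[:,:2].astype(np.float32)); print(cs)
c=np.array(cs[0]); r=np.hypot(*(P[:,:2]-c).T); a=np.degrees(np.arctan2(*(P[:,:2]-c).T[::-1]))
for z0,z1 in [(1,4),(4,7.5),(9,12),(12,19)]:
    print('z',z0,z1)
    for ang in range(-90,100,6):
        s=(P[:,2]>z0)&(P[:,2]<z1)&(abs(a-ang)<3)&(r<30)&(r>11)
        if s.sum(): print(ang,s.sum(),r[s].min().round(1),r[s].max().round(1),end=' | ')
    print()
s=(r<11)
img=np.clip(d[85:190,0:110],0,400)
P3=P.reshape(105,110,3)
zi=np.clip(P3[:,:,2]*10,0,255).astype(np.uint8)
cv2.imwrite('pics/w2d.png',cv2.resize(cv2.applyColorMap(zi,cv2.COLORMAP_JET),None,fx=5.5,fy=5.5,interpolation=cv2.INTER_NEAREST))
b=cv2.resize(p[85:190,0:110],None,fx=5.5,fy=5.5,interpolation=cv2.INTER_CUBIC).astype(float)
cv2.imwrite('pics/w2b.png',np.clip(b*2.2-120,0,255).astype(np.uint8)[:,:,::-1])
```

```text
((471.6707763671875, 222.76718139648438), 22.242523193359375)
z 1 4
-90 13 21.8 29.5 | -84 16 22.0 29.6 | -78 17 20.2 30.0 | -72 17 20.5 30.0 | -66 19 20.5 29.9 | -60 28 20.2 29.5 | -54 31 17.8 28.4 | -48 20 17.6 29.7 | -42 21 18.4 29.9 | -36 28 18.2 27.6 | -30 36 18.0 29.6 | -24 30 17.0 29.4 | -18 30 19.3 29.8 | -12 34 19.4 29.8 | -6 44 18.8 29.9 | 0 28 14.4 29.6 | 6 22 15.0 29.3 | 12 27 17.0 29.9 | 18 28 15.5 29.6 | 24 43 15.1 29.7 | 30 36 19.2 29.9 | 36 33 20.1 29.8 | 42 29 18.2 29.8 | 48 31 17.7 29.6 | 54 37 19.3 30.0 | 60 16 20.6 30.0 | 66 17 20.0 29.4 | 72 30 19.0 29.6 | 78 19 19.1 28.2 | 84 14 22.1 28.9 | 90 26 21.9 28.6 | 96 20 23.0 28.7 | 
z 4 7.5
-60 1 20.7 20.7 | -54 13 18.7 21.1 | -48 1 19.1 19.1 | -36 9 18.8 20.5 | -30 13 17.5 20.4 | -24 4 17.3 18.3 | -18 5 19.9 21.0 | -12 16 19.0 20.9 | -6 17 18.7 20.2 | 0 1 19.4 19.4 | 24 8 17.4 20.5 | 30 21 19.2 21.1 | 36 8 20.3 21.4 | 42 1 19.1 19.1 | 48 9 18.1 20.2 | 54 19 19.1 21.3 | 72 9 20.0 22.1 | 78 6 20.7 21.3 | 
z 9 12
-84 1 21.6 21.6 | -72 1 21.2 21.2 | -66 1 21.0 21.0 | -54 4 20.9 21.1 | -48 2 20.7 21.2 | -42 2 21.0 21.3 | 
[... 198 characters left out ...]
0.7 21.8 | 36 9 21.0 21.8 | 42 5 20.8 21.5 | 48 7 20.3 22.2 | 54 7 21.0 21.6 | 66 2 21.7 21.9 | 72 7 21.4 22.0 | 78 1 22.1 22.1 | 
z 12 19
-84 3 20.5 21.6 | -78 7 21.0 21.4 | -72 9 17.2 21.2 | -66 8 14.9 21.2 | -60 16 20.7 21.6 | -54 18 20.4 21.6 | -48 19 17.4 21.7 | -42 25 11.6 21.8 | -36 28 20.5 21.9 | -30 35 20.5 21.8 | -24 34 19.9 21.7 | -18 36 19.6 21.9 | -12 29 20.4 22.0 | -6 36 20.0 21.7 | 0 36 19.8 22.1 | 6 36 19.2 22.0 | 12 40 20.3 22.4 | 18 38 20.1 22.2 | 24 40 20.4 21.9 | 30 36 19.7 22.2 | 36 36 20.0 22.0 | 42 33 20.8 22.5 | 48 30 19.5 22.3 | 54 33 21.0 22.8 | 60 17 18.4 22.1 | 66 18 21.0 21.8 | 72 12 21.4 22.1 | 78 16 20.0 22.1 | 84 5 20.7 21.9 | 90 2 11.6 21.5 | 96 2 21.1 21.6 |
```

View pics/w2d.png

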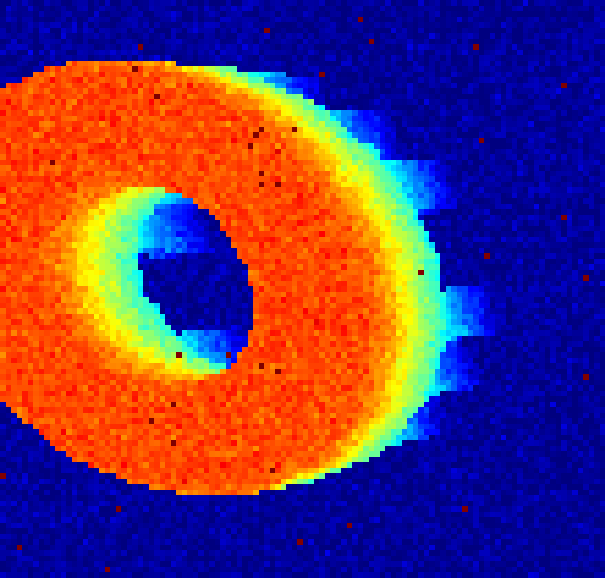

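View pics/w2b.png

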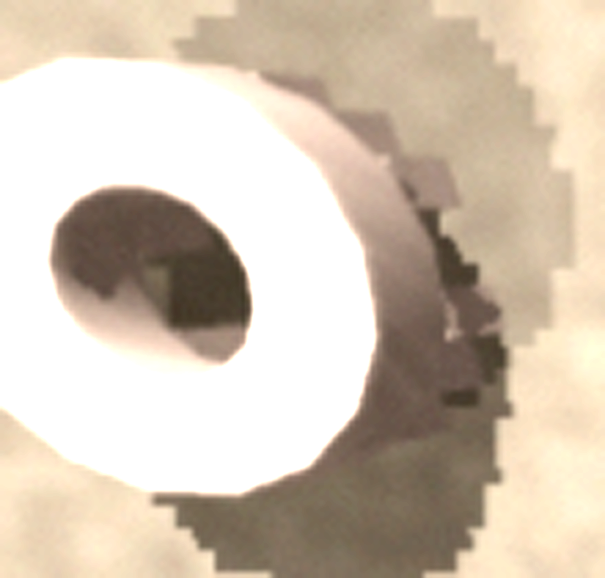

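Run:
```python
from h import *
p,d,T,n=load('w2')
vv,uu=np.mgrid[85:190,0:110]; P=bydepth(n,T,np.c_[uu.ravel(),vv.ravel()],d[85:190,0:110].ravel())
m=((abs(P[:,2]-20)<1).reshape(105,110)*255).astype(np.uint8)
# centre: fit circle to bore+rim by ray casting mask contours onto z=20
cs,_=cv2.findContours(m,cv2.RETR_CCOMP,cv2.CHAIN_APPROX_NONE)
for c in sorted(cs,key=cv2.contourArea)[::-1][:2]:
    q=c[:,0]+[0,85]; q=q[q[:,0]>1]; W=onplane(n,T,q,20)[:,:2]
    A=np.c_[2*W,np.ones(len(W))]; s=np.linalg.lstsq(A,(W**2).sum(1),rcond=None)[0]; print(s[:2],np.sqrt(s[2]+s[:2]@s[:2]))
c=np.array([471.2,222.8])
for c in [np.array([471.4,222.8])]:
  for th in range(2,24,2):
    t=np.radians(th); q=(P[:,:2]-c)@np.array([[np.cos(t),-np.sin(t)],[np.sin(t),np.cos(t)]])
    r=np.hypot(*q.T)
    feet=(P[:,2]>2)&(P[:,2]<8)&(r<22)
    fin=feet&(q[:,0]>0); fi2=feet&(q[:,0]<0)
    def edge(s):
        v=q[s,1]; return np.percentile(v[v>0],5).round(2),np.percentile(v[v<0],95).round(2)
    print(th,edge(fin),edge(fi2),(feet&(abs(q[:,1])<3.9)).sum())
```

```text
[472.93961267 222.75239714] 20.61583356482468
[471.68650458 223.12011169] 9.823222559375775
2 (np.float64(6.97), np.float64(-2.22)) (np.float64(2.63), np.float64(-4.61)) 65
4 (np.float64(6.33), np.float64(-2.9)) (np.float64(2.74), np.float64(-4.58)) 49
6 (np.float64(5.7), np.float64(-3.39)) (np.float64(3.31), np.float64(-4.25)) 36
8 (np.float64(5.02), np.float64(-4.07)) (np.float64(2.21), np.float64(-4.39)) 17
10 (np.float64(4.34), np.float64(-4.74)) (np.float64(2.49), np.float64(-4.07)) 10
12 (np.float64(3.69), np.float64(-5.31)) (np.float64(2.83), np.float64(-3.74)) 25
14 (np.float64(3.01), np.float64(-5.97)) (np.float64(3.21), np.float64(-3.4)) 38
16 (np.float64(2.35), np.float64(-6.62)) (np.float64(3.74), np.float64(-3.06)) 48
18 (np.float64(1.71), np.float64(-7.26)) (np.float64(4.27), np.float64(-2.71)) 63
20 (np.float64(1.08), np.float64(-7.9)) (np.float64(4.8), np.float64(-2.34)) 77
22 (np.float64(0.44), np.float64(-8.52)) (np.float64(5.32), np.float64(-1.97)) 89
```

```bash
python3 -c "
from h import *
goto(471.5,223,4,0)"
```

```text
clock 2.25 pose [634.8 170.3  61.6] yaw -0.001 -> xyz [-16.35   5.71   5.26] yaw -0.001 gap 85.2 F [ 0.1 -0.8  0.3]
```

Emit:
move_arm(
  increments=[
    {"grip": -1, "xyz": [-5.5, 0, 1.8], "yaw": 0},
    {"grip": -1, "xyz": [-11, 0, 3.5], "yaw": 0},
    {"grip": -1, "xyz": [-16.35, 0, 5.25], "yaw": 0},
    {"grip": -1, "xyz": [-16.35, 1, 5.25], "yaw": 0},
    {"grip": -1, "xyz": [-16.35, 3, 5.25], "yaw": 0},
    {"grip": -1, "xyz": [-16.35, 5.0, 5.25], "yaw": 0},
    {"grip": -1, "xyz": [-16.35, 5.7, 5.25], "yaw": 0},
    {"grip": -1, "xyz": [-16.35, 5.7, 5.25], "yaw": 0},
  ],
)

```text
clock: 3.25
ee_pos: [471.7, 222.8, 4.0]
orientation: [-1.573, -0.002, -0.002]
wrist_force: [0.3, 0.0, 0.1]
finger_gap: 85.2
```

Run:
```python
from h import *
goto(471.5,223,4,0)
p,d=cap('wrist','w3')
```

```text
clock 3.25 pose [471.7 222.8   4. ] yaw -0.002 -> xyz [-0.02  0.    0.02] yaw -0.002 gap 85.2 F [0.3 0.  0.1]
```

View pics/w3.png

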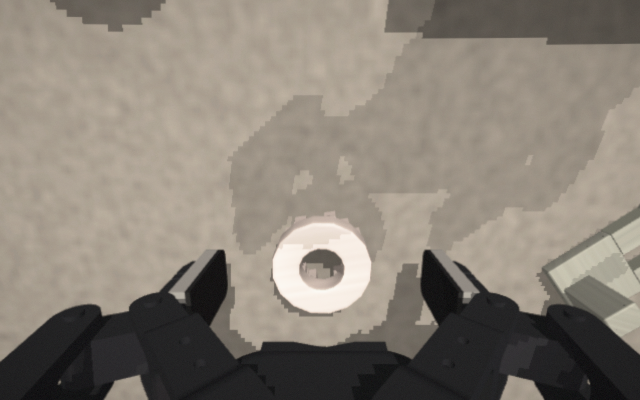

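Run:
```python
from h import *
p,d,T,n=load('w3')
vv,uu=np.mgrid[200:330,250:400]; P=bydepth(n,T,np.c_[uu.ravel(),vv.ravel()],d[200:330,250:400].ravel())
m=((abs(P[:,2]-20)<1.5).reshape(vv.shape)*255).astype(np.uint8)
cs,_=cv2.findContours(m,cv2.RETR_CCOMP,cv2.CHAIN_APPROX_NONE)
for c in sorted(cs,key=cv2.contourArea)[::-1][:2]:
    q=c[:,0]+[250,200]; W=onplane(n,T,q,20)[:,:2]
    (x,y),r=cv2.minEnclosingCircle(W.astype(np.float32)); print(x,y,r)
```

```text
471.2232971191406 223.56480407714844 22.124670028686523
471.05731201171875 223.3658905029297 10.086700439453125
```

Emit:
move_arm(
  increments=[
    {"grip": 1, "xyz": [0, 0, 0], "yaw": 0},
    {"grip": 1, "xyz": [0, 0, 0], "yaw": 0},
    {"grip": 1, "xyz": [0, 0, 0], "yaw": 0},
    {"grip": 1, "xyz": [0, 0, 0], "yaw": 0},
    {"grip": 1, "xyz": [0, 0, 0], "yaw": 0},
    {"grip": 1, "xyz": [0, 0, 0], "yaw": 0},
    {"grip": 1, "xyz": [0, 0, 0], "yaw": 0},
    {"grip": 1, "xyz": [0, 0, 0], "yaw": 0},
  ],
)

```text
clock: 4.3
ee_pos: [472.2, 223.0, 5.3]
orientation: [-1.573, -0.004, -0.002]
wrist_force: [-3.1, -2.3, 18.4]
finger_gap: 41.4
```

Run:
```python
from h import *
goto(530,0,200,0)
p,d=cap('wrist','w4')
print(robot.observe()['wrist_force'])
```

```text
clock 4.3 pose [472.2 223.    5.3] yaw -0.002 -> xyz [  5.88 -19.4  -22.33] yaw -0.002 gap 41.4 F [-3.1 -2.3 18.4]
[-2.98692015 -2.73302555 17.75366447]
```

View pics/w4.png

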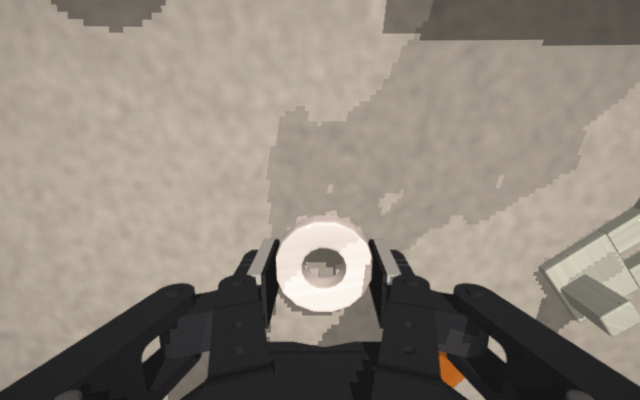

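Emit:
move_arm(
  increments=[
    {"grip": 1, "xyz": [0, -2, 0], "yaw": 0},
    {"grip": 1, "xyz": [0, -7, -0.5], "yaw": 0},
    {"grip": 1, "xyz": [1, -12, -4], "yaw": 0},
    {"grip": 1, "xyz": [2, -16, -8], "yaw": 0},
    {"grip": 1, "xyz": [3.5, -19.5, -13], "yaw": 0},
    {"grip": 1, "xyz": [5, -19.5, -19], "yaw": 0},
    {"grip": 1, "xyz": [6.5, -19.5, -25], "yaw": 0},
    {"grip": 1, "xyz": [8, -19.5, -31], "yaw": 0},
  ],
)

```text
clock: 5.35
ee_pos: [551.2, -88.7, 201.7]
orientation: [-1.573, -0.004, -0.002]
wrist_force: [2.0, 0.8, -0.5]
finger_gap: 41.5
```

Run:
```python
from h import *
goto(590,-292,200,0)
goto(590,-292,160,0)
```

```text
clock 5.35 pose [551.2 -88.7 201.7] yaw -0.002 -> xyz [  3.91   0.22 -20.32] yaw -0.002 gap 41.5 F [ 2.   0.8 -0.5]
clock 5.35 pose [551.2 -88.7 201.7] yaw -0.002 -> xyz [  3.89   4.22 -20.31] yaw -0.002 gap 41.5 F [ 2.   0.8 -0.5]
```

Emit:
move_arm(
  increments=[
    {"grip": 1, "xyz": [1.5, 0, -6], "yaw": 0},
    {"grip": 1, "xyz": [3, 0, -12], "yaw": 0},
    {"grip": 1, "xyz": [3.9, 0, -18], "yaw": 0},
    {"grip": 1, "xyz": [3.9, 0.2, -20.3], "yaw": 0},
    {"grip": 1, "xyz": [3.9, 2.2, -20.3], "yaw": 0},
    {"grip": 1, "xyz": [3.9, 4.2, -20.3], "yaw": 0},
    {"grip": 1, "xyz": [3.9, 4.2, -20.3], "yaw": 0},
    {"grip": 1, "xyz": [3.9, 4.2, -20.3], "yaw": 0},
  ],
)

```text
clock: 6.35
ee_pos: [590.3, -291.6, 161.0]
orientation: [-1.573, -0.005, -0.001]
wrist_force: [0.4, -0.7, -0.6]
finger_gap: 41.5
```

Run:
```python
from h import *
p,d=cap('wrist','w5')
goto(590,-292,160,0)
```

```text
clock 6.4 pose [ 590.5 -291.7  161.2] yaw -0.001 -> xyz [-0.05  0.12 -0.03] yaw -0.001 gap 41.1 F [-0.3 -0.3 -0.4]
```

View pics/w5.png

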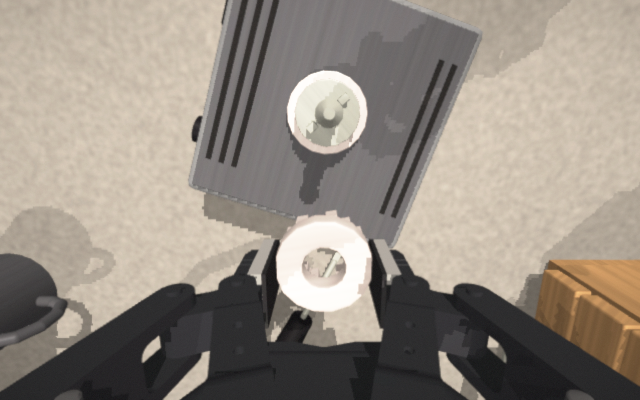

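```bash
cat > hub.py <<'E'
from h import *
import sys
tag=sys.argv[1]; 
p,d,T,n=load(tag)
c0=proj(n,T,[[float(sys.argv[2]),float(sys.argv[3]),80]])[0].astype(int); x,y=c0
x0,x1,y0,y1=x-60,x+60,max(0,y-60),y+60
vv,uu=np.mgrid[y0:y1,x0:x1]; P=bydepth(n,T,np.c_[uu.ravel(),vv.ravel()],d[y0:y1,x0:x1].ravel())
hf=(abs(P[:,2]-80)<1.2); print('face z',np.median(P[hf,2]),hf.sum())
c=cv2.minEnclosingCircle(P[hf|((abs(P[:,2]-85)<3))][:,:2].astype(np.float32)); print('hub',c)
for z0,z1 in [(118,126.5),(127.5,130.5),(131.5,134),(134,136),(136,139)]:
    s=(P[:,2]>z0)&(P[:,2]<z1); 
    if s.sum()>2: print(z0,z1,s.sum(),P[s].mean(0).round(2),P[s].min(0).round(1),P[s].max(0).round(1))
cc=np.array(c[0]); rel=P[:,:2]-cc; r=np.hypot(*rel.T)
s=(P[:,2]>84)&(P[:,2]<89)&(r>8)&(r<19)
a=np.degrees(np.arctan2(rel[s,1],rel[s,0]))
print('lug pts',s.sum(),'median z',np.median(P[s,2]) if s.any() else None)
print(np.histogram(a,bins=np.arange(-180,181,10))[0])
zi=np.clip((P[:,2].reshape(vv.shape)-70)*8,0,255).astype(np.uint8)
a1=cv2.resize(cv2.applyColorMap(zi,cv2.COLORMAP_JET),None,fx=3.3,fy=3.3,interpolation=cv2.INTER_NEAREST)
a2=cv2.resize(p[y0:y1,x0:x1],None,fx=3.3,fy=3.3,interpolation=cv2.INTER_CUBIC)[:,:,::-1]
cv2.imwrite(f'pics/{tag}h.png',np.hstack([a1,a2]))
E
python3 hub.py w5 590 -225
```

```text
face z 80.26052525101666 2250
hub ((593.284423828125, -226.193115234375), 21.890193939208984)
127.5 130.5 7 [ 593.86 -224.39  130.19] [ 586.4 -233.3  129.6] [ 600.3 -218.8  130.5]
131.5 134 272 [ 593.46 -226.12  132.77] [ 585.9 -233.2  131.5] [ 600.3 -218.9  134. ]
134 136 157 [ 592.82 -226.45  134.96] [ 587.5 -232.1  134. ] [ 598.6 -220.4  136. ]
136 139 201 [ 593.47 -225.98  137.03] [ 589.  -231.1  136. ] [ 598.  -221.4  139. ]
lug pts 168 median z 87.2440618405479
[ 0  0  3 37 39  3  0  0  0  0  0  0  0  0  0  0  0  0  0  0  3 37 42  4
  0  0  0  0  0  0  0  0  0  0  0  0]
```

View pics/w5h.png

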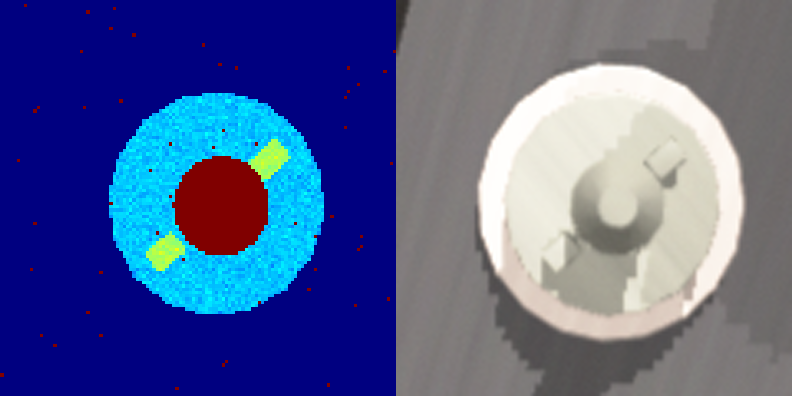

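```bash
python3 - <<'E'
from h import *
p,d,T,n=load('w5')
vv,uu=np.mgrid[205:330,255:395]; D=d[205:330,255:395]
P=bydepth(n,T,np.c_[uu.ravel(),vv.ravel()],D.ravel()); L=(P-T[:3,3])@T[:3,:3]
# tool coords
s=(abs(L[:,0])<24)&(L[:,1]<-5)&(L[:,1]>-30); print(np.histogram(L[s,1],bins=np.arange(-30,-4,1)))
y=np.median(L[s&(L[:,1]<-10),1]); print(y)
m=((abs(L[:,1]-y)<1.5).reshape(vv.shape)*255).astype(np.uint8)
cs,_=cv2.findContours(m,cv2.RETR_CCOMP,cv2.CHAIN_APPROX_NONE)
for c in sorted(cs,key=cv2.contourArea)[::-1][:2]:
    q=(c[:,0]).astype(int); idx=q[:,1]*vv.shape[1]+q[:,0]
    (a,b),r=cv2.minEnclosingCircle(L[idx][:,[0,2]].astype(np.float32)); print('tool x,z',a,b,r)
E
python3 -c "
from h import *
goto(593.3,-226.1,200,0.534)"
```

```text
(array([  77,   67,   58,   61,   62,   52,   63,   64,   56,   61,   49,
         54,   56,  123, 1684, 3203,  834,  181,  129,  140,  120,  140,
        107,  114,   68]), array([-30, -29, -28, -27, -26, -25, -24, -23, -22, -21, -20, -19, -18,
       -17, -16, -15, -14, -13, -12, -11, -10,  -9,  -8,  -7,  -6,  -5]))
-14.734044512807218
tool x,z 0.37197521328926086 5.506845951080322 27.513839721679688
tool x,z 0.5398109555244446 0.4875456392765045 10.601608276367188
clock 6.4 pose [ 590.5 -291.7  161.2] yaw -0.001 -> xyz [ 0.29 -3.89  6.56] yaw -0.535 gap 41.1 F [-0.3 -0.3 -0.4]
```

```bash
python3 -c "
from h import *
goto(593.1,-226.8,165,0.534)"
```

```text
clock 6.4 pose [ 590.5 -291.7  161.2] yaw -0.001 -> xyz [ 0.25 -0.39  6.49] yaw -0.535 gap 41.1 F [-0.3 -0.3 -0.4]
```

Emit:
move_arm(
  increments=[
    {"grip": 1, "xyz": [0.1, -0.4, 1.6], "yaw": -0.14},
    {"grip": 1, "xyz": [0.2, -0.4, 3.2], "yaw": -0.28},
    {"grip": 1, "xyz": [0.25, -0.4, 4.8], "yaw": -0.42},
    {"grip": 1, "xyz": [0.25, -0.4, 6.5], "yaw": -0.535},
    {"grip": 1, "xyz": [0.25, -0.4, 6.5], "yaw": -0.535},
    {"grip": 1, "xyz": [0.25, -0.4, 6.5], "yaw": -0.535},
    {"grip": 1, "xyz": [0.25, -0.4, 6.5], "yaw": -0.535},
    {"grip": 1, "xyz": [0.25, -0.4, 6.5], "yaw": -0.535},
  ],
)

```text
clock: 7.4
ee_pos: [593.1, -227.2, 165.1]
orientation: [-1.576, -0.003, 0.533]
wrist_force: [-0.3, -0.2, -0.2]
finger_gap: 41.2
```

Run:
```python
from h import *
goto(593.1,-226.8,125,0.534)
cap('wrist','w6')
```

```text
clock 7.4 pose [ 593.1 -227.2  165.1] yaw 0.533 -> xyz [0.01 4.01 0.05] yaw -0.001 gap 41.2 F [-0.3 -0.2 -0.2]
```

View pics/w6.png

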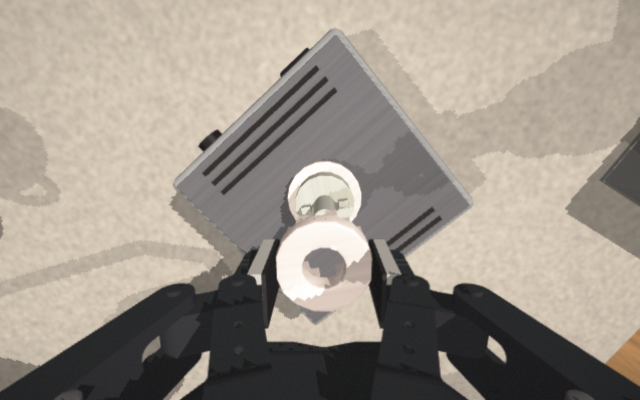

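Emit:
move_arm(
  increments=[
    {"grip": 1, "xyz": [0, 0.8, 0.05], "yaw": 0},
    {"grip": 1, "xyz": [0, 1.6, 0.05], "yaw": 0},
    {"grip": 1, "xyz": [0, 2.4, 0.05], "yaw": 0},
    {"grip": 1, "xyz": [0, 3.2, 0.05], "yaw": 0},
    {"grip": 1, "xyz": [0, 4, 0.05], "yaw": 0},
    {"grip": 1, "xyz": [0, 4, 0.05], "yaw": 0},
    {"grip": 1, "xyz": [0, 4, 0.05], "yaw": 0},
    {"grip": 1, "xyz": [0, 4, 0.05], "yaw": 0},
  ],
)

```text
clock: 8.45
ee_pos: [593.2, -226.9, 125.4]
orientation: [-1.576, -0.004, 0.533]
wrist_force: [0.0, -0.3, -0.2]
finger_gap: 41.3
```

Run:
```python
from h import *
goto(593.1,-226.8,95,0.534)
cap('wrist','w7')
```

```text
clock 8.45 pose [ 593.2 -226.9  125.4] yaw 0.533 -> xyz [-0.02  3.04  0.03] yaw -0.001 gap 41.3 F [ 0.  -0.3 -0.2]
```

View pics/w7.png

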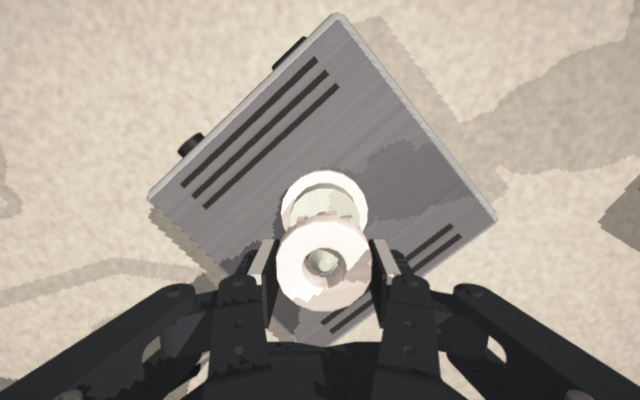

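Emit:
move_arm(
  increments=[
    {"grip": 1, "xyz": [0, 0.6, 0], "yaw": 0},
    {"grip": 1, "xyz": [0, 1.2, 0], "yaw": 0},
    {"grip": 1, "xyz": [0, 1.8, 0], "yaw": 0},
    {"grip": 1, "xyz": [0, 2.4, 0], "yaw": 0},
    {"grip": 1, "xyz": [0, 2.8, 0], "yaw": 0},
    {"grip": 1, "xyz": [0, 3.04, 0], "yaw": 0},
    {"grip": 1, "xyz": [0, 3.04, 0], "yaw": 0},
    {"grip": 1, "xyz": [0, 3.04, 0], "yaw": 0},
  ],
)

```text
clock: 9.5
ee_pos: [593.5, -227.0, 95.2]
orientation: [-1.576, -0.004, 0.533]
wrist_force: [-0.4, 1.3, -0.3]
finger_gap: 41.1
```

Run:
```python
from h import *
goto(593.1,-226.8,90,0.534)
print(robot.observe()['wrist_torque'])
cap('wrist','w8')
p,d,T,n=load('w8')
c=p[190:330,240:410]; cv2.imwrite('pics/w8z.png',cv2.resize(c,None,fx=4,fy=4,interpolation=cv2.INTER_CUBIC)[:,:,::-1])
```

```text
clock 9.5 pose [ 593.5 -227.    95.2] yaw 0.533 -> xyz [-0.03  0.52  0.04] yaw -0.001 gap 41.1 F [-0.4  1.3 -0.3]
[-0.04539834  0.01793146 -0.03017127]
```

View pics/w8z.png

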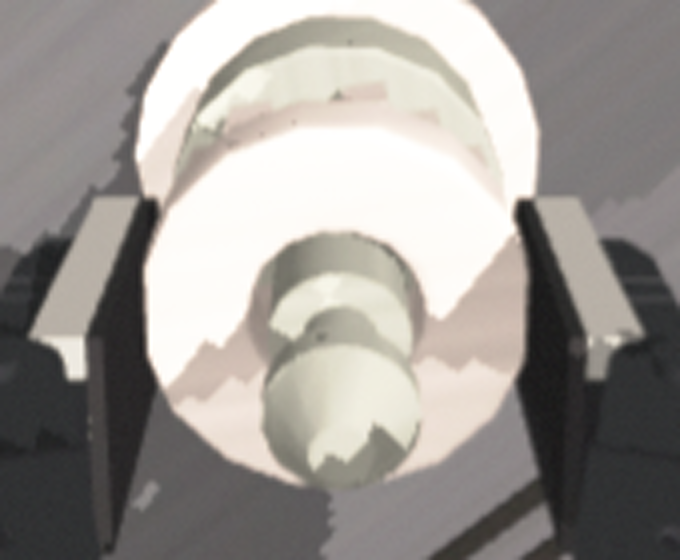

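Emit:
move_arm(
  increments=[
    {"grip": 1, "xyz": [0, 0.1, 0], "yaw": 0},
    {"grip": 1, "xyz": [0, 0.2, 0], "yaw": 0},
    {"grip": 1, "xyz": [0, 0.3, 0], "yaw": 0},
    {"grip": 1, "xyz": [0, 0.4, 0], "yaw": 0},
    {"grip": 1, "xyz": [0, 0.5, 0], "yaw": 0},
    {"grip": 1, "xyz": [0, 0.5, 0], "yaw": 0},
    {"grip": 1, "xyz": [0, 0.5, 0], "yaw": 0},
    {"grip": 1, "xyz": [0, 0.5, 0], "yaw": 0},
  ],
)

```text
clock: 10.55
ee_pos: [593.5, -227.0, 90.2]
orientation: [-1.576, -0.004, 0.533]
wrist_force: [1.3, 0.2, -0.6]
finger_gap: 41.3
```

Emit:
move_arm(
  increments=[
    {"grip": 1, "xyz": [0, 0.1, 0], "yaw": 0},
    {"grip": 1, "xyz": [0, 0.2, 0], "yaw": 0},
    {"grip": 1, "xyz": [0, 0.3, 0], "yaw": 0},
    {"grip": 1, "xyz": [0, 0.4, 0], "yaw": 0},
    {"grip": 1, "xyz": [0, 0.4, 0], "yaw": 0},
    {"grip": 1, "xyz": [0, 0.4, 0], "yaw": 0},
    {"grip": 1, "xyz": [0, 0.4, 0], "yaw": 0},
    {"grip": 1, "xyz": [0, 0.4, 0], "yaw": 0},
  ],
)

```text
clock: 11.55
ee_pos: [593.6, -227.0, 86.3]
orientation: [-1.576, -0.004, 0.533]
wrist_force: [0.3, 0.4, -1.1]
finger_gap: 40.9
```

Emit:
move_arm(
  increments=[
    {"grip": 1, "xyz": [0, 0.03, 0], "yaw": 0},
    {"grip": 1, "xyz": [0, 0.06, 0], "yaw": 0},
    {"grip": 1, "xyz": [0, 0.09, 0], "yaw": 0},
    {"grip": 1, "xyz": [0, 0.12, 0], "yaw": 0},
    {"grip": 1, "xyz": [0, 0.15, 0], "yaw": 0},
    {"grip": 1, "xyz": [0, 0.15, 0], "yaw": 0},
    {"grip": 1, "xyz": [0, 0.15, 0], "yaw": 0},
    {"grip": 1, "xyz": [0, 0.15, 0], "yaw": 0},
  ],
)

```text
clock: 12.55
ee_pos: [593.6, -227.1, 84.8]
orientation: [-1.576, -0.004, 0.533]
wrist_force: [-1.1, 0.2, 3.6]
finger_gap: 41.2
```

Emit:
move_arm(
  increments=[
    {"grip": -1, "xyz": [0, 0, 0], "yaw": 0},
    {"grip": -1, "xyz": [0, 0, 0], "yaw": 0},
    {"grip": -1, "xyz": [0, 0, 0], "yaw": 0},
    {"grip": -1, "xyz": [0, 0, 0], "yaw": 0},
    {"grip": -1, "xyz": [0, -1, 0], "yaw": 0},
    {"grip": -1, "xyz": [0, -3, 0], "yaw": 0},
    {"grip": -1, "xyz": [0, -6, 0], "yaw": 0},
    {"grip": -1, "xyz": [0, -10, 0], "yaw": 0},
  ],
)

```text
clock: 13.55
ee_pos: [592.6, -226.6, 185.9]
orientation: [-1.576, -0.003, 0.533]
wrist_force: [0.1, -0.5, -0.8]
finger_gap: 85.2
```

```bash
cat > stack.py <<'E'
from h import *
import sys
tag=sys.argv[1]; X,Y,Z=map(float,sys.argv[2:5])
p,d,T,n=load(tag)
x,y=proj(n,T,[[X,Y,Z]])[0].astype(int)
x0,x1,y0,y1=max(0,x-70),x+70,max(0,y-70),y+70
vv,uu=np.mgrid[y0:y1,x0:x1]; P=bydepth(n,T,np.c_[uu.ravel(),vv.ravel()],d[y0:y1,x0:x1].ravel())
r=np.hypot(P[:,0]-X,P[:,1]-Y); s=(r<32)
h,b=np.histogram(P[s,2],bins=np.arange(Z-30,Z+60,1)); print([(float(b[i]),int(h[i])) for i in np.argsort(-h)[:6]])
s=s&(abs(P[:,2]-Z)<2.5); q=P[s]; c=q.mean(0); print('top z',np.median(q[:,2]),'N',s.sum(),'encl',cv2.minEnclosingCircle(q[:,:2].astype(np.float32)))
A=np.c_[q[:,:2]-c[:2],np.ones(len(q))]; print('plane tilt',np.linalg.lstsq(A,q[:,2],rcond=None)[0])
cv2.imwrite(f'pics/{tag}z.png',cv2.resize(p[y0:y1,x0:x1],None,fx=4,fy=4,interpolation=cv2.INTER_CUBIC)[:,:,::-1])
E
python3 - <<'E'
from h import *
cap('wrist','w9')
goto(593,-227,185,0.534)
E
python3 stack.py w9 593.3 -226.1 100
```

```text
clock 13.6 pose [ 595.  -227.6  191.7] yaw 0.533 -> xyz [-0.15  0.66  0.16] yaw -0.001 gap 85.6 F [ 4.1 -1.   5.2]
[(100.0, 917), (99.0, 629), (101.0, 198), (98.0, 104), (80.0, 84), (79.0, 75)]
top z 100.1731431548491 N 1874 encl ((593.2530517578125, -226.7158203125), 21.8441104888916)
plane tilt [ 2.06354546e-03 -4.13099487e-03  1.00147023e+02]
```

View pics/w9z.png

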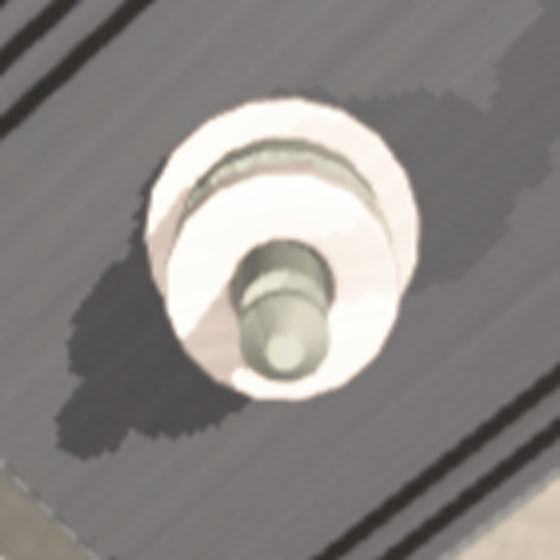

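```bash
python3 stack.py w1 447 65 18; python3 -c "
from h import *
goto(447,60,80,0); goto(447,60,190,0)"
```

```text
[(18.0, 720), (17.0, 550), (0.0, 280), (-1.0, 208), (19.0, 139), (16.0, 103)]
top z 18.115028605962976 N 1522 encl ((446.4886169433594, 64.9259033203125), 26.84109878540039)
plane tilt [-1.18052643e-03 -3.27572798e-03  1.80826893e+01]
clock 13.6 pose [ 595.  -227.6  191.7] yaw 0.533 -> xyz [ 1.78 10.84 32.41] yaw 0.533 gap 85.6 F [ 4.1 -1.   5.2]
clock 13.6 pose [ 595.  -227.6  191.7] yaw 0.533 -> xyz [ 1.86 -0.16 32.29] yaw 0.533 gap 85.6 F [ 4.1 -1.   5.2]
```

Emit:
move_arm(
  increments=[
    {"grip": -1, "xyz": [0.3, 0, 5.5], "yaw": 0.1},
    {"grip": -1, "xyz": [0.6, 0, 11], "yaw": 0.2},
    {"grip": -1, "xyz": [0.9, 0, 16.5], "yaw": 0.3},
    {"grip": -1, "xyz": [1.2, 2, 22], "yaw": 0.4},
    {"grip": -1, "xyz": [1.5, 5, 27], "yaw": 0.5},
    {"grip": -1, "xyz": [1.8, 8, 31], "yaw": 0.533},
    {"grip": -1, "xyz": [1.8, 10.8, 32.4], "yaw": 0.533},
    {"grip": -1, "xyz": [1.8, 10.8, 32.4], "yaw": 0.533},
  ],
)

```text
clock: 14.6
ee_pos: [445.9, 60.6, 79.6]
orientation: [-1.576, -0.009, 0.002]
wrist_force: [-0.2, -0.2, 0.6]
finger_gap: 85.6
```

```bash
python3 - <<'E'
from h import *
goto(447,65,4,0)
cap('wrist','w10')
goto(447,65,4,0)
E
python3 stack.py w10 446.5 65 18
```

```text
clock 14.6 pose [445.9  60.6  79.6] yaw 0.002 -> xyz [0.05 7.56 0.48] yaw 0.002 gap 85.6 F [-0.2 -0.2  0.6]
clock 14.65 pose [447.2  60.1  80.6] yaw 0.001 -> xyz [-0.1   7.66  0.53] yaw 0.001 gap 85.5 F [1.2 0.4 0.7]
[(18.0, 2187), (17.0, 1414), (0.0, 865), (-1.0, 478), (19.0, 449), (16.0, 212)]
top z 18.20777884221306 N 4293 encl ((446.9790344238281, 64.4532470703125), 27.01957893371582)
plane tilt [-5.37684609e-04 -2.41700234e-03  1.81690203e+01]
```

View pics/w10.png

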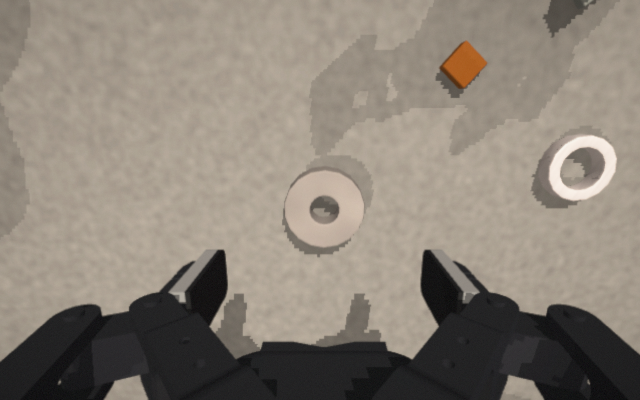

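Emit:
move_arm(
  increments=[
    {"grip": -1, "xyz": [0, 2, 0.4], "yaw": 0},
    {"grip": -1, "xyz": [0, 4, 0.43], "yaw": 0},
    {"grip": -1, "xyz": [0, 6, 0.43], "yaw": 0},
    {"grip": -1, "xyz": [0, 7.6, 0.43], "yaw": 0},
    {"grip": -1, "xyz": [0, 7.6, 0.43], "yaw": 0},
    {"grip": 1, "xyz": [0, 7.6, 0.43], "yaw": 0},
    {"grip": 1, "xyz": [0, 7.6, 0.43], "yaw": 0},
    {"grip": 1, "xyz": [0, 7.6, 0.43], "yaw": 0},
  ],
)

```text
clock: 15.65
ee_pos: [448.8, 63.9, 5.8]
orientation: [-1.576, -0.013, 0.001]
wrist_force: [-2.3, -3.7, 19.3]
finger_gap: 50.8
```

Emit:
move_arm(
  increments=[
    {"grip": 1, "xyz": [0, 0, 0], "yaw": 0},
    {"grip": 1, "xyz": [0, 0, 0], "yaw": 0},
    {"grip": 1, "xyz": [0, 0, 0], "yaw": 0},
    {"grip": 1, "xyz": [0, -1, 0], "yaw": 0},
    {"grip": 1, "xyz": [0, -4, 0], "yaw": 0},
    {"grip": 1, "xyz": [0, -8, 0], "yaw": 0},
    {"grip": 1, "xyz": [0, -13, 0], "yaw": 0},
    {"grip": 1, "xyz": [0, -18, 0], "yaw": 0},
  ],
)

```text
clock: 16.65
ee_pos: [445.9, 64.8, 187.9]
orientation: [-1.576, -0.013, 0.001]
wrist_force: [1.6, -0.9, 0.1]
finger_gap: 51.1
```

```bash
cat > held.py <<'E'
from h import *
import sys
tag=sys.argv[1]; p,d=cap('wrist',tag); p,d,T,n=load(tag)
vv,uu=np.mgrid[205:340,240:410]; D=d[205:340,240:410]
P=bydepth(n,T,np.c_[uu.ravel(),vv.ravel()],D.ravel()); L=(P-T[:3,3])@T[:3,:3]
s=(np.hypot(L[:,0],L[:,2])<30)&(L[:,1]<-5)&(L[:,1]>-25); h,b=np.histogram(L[s,1],bins=np.arange(-25,-4,.5)); k=h.argmax()
y=np.median(L[s&(abs(L[:,1]-b[k])<1.5),1]); print('top y',y,h[k])
m=((abs(L[:,1]-y)<1.5).reshape(vv.shape)*255).astype(np.uint8)
cs,h=cv2.findContours(m,cv2.RETR_CCOMP,cv2.CHAIN_APPROX_NONE)
for i,c in enumerate(cs):
    if cv2.contourArea(c)<150: continue
    W=onplane
    q=(c[:,0]).astype(int); idx=q[:,1]*vv.shape[1]+q[:,0]
    (a,b),r=cv2.minEnclosingCircle(L[idx][:,[0,2]].astype(np.float32)); print('tool x,z',a,b,r,'hole' if h[0][i][3]>=0 else 'outer')
E
python3 held.py w11; python3 -c "
from h import *
goto(593,-290,200,0)"
```

```text
top y -12.380992571421542 2683
tool x,z 0.15071173012256622 5.5445170402526855 32.2073860168457 outer
tool x,z 0.1304505318403244 1.1015158891677856 10.410553932189941 hole
clock 16.7 pose [448.5  65.1 193.3] yaw 0.001 -> xyz [ 14.43  -0.22 -35.53] yaw 0.001 gap 50.7 F [5.2 2.5 8.2]
```

View pics/w11.png

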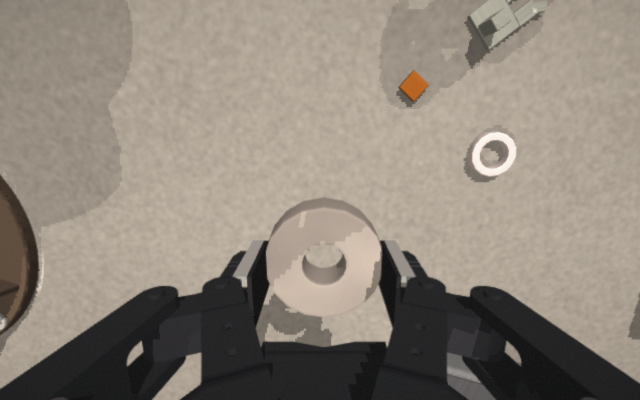

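```bash
python3 -c "
from h import *
goto(593.3,-227.4,165,0)"
```

```text
clock 16.7 pose [448.5  65.1 193.3] yaw 0.001 -> xyz [ 14.39   3.25 -29.25] yaw 0.001 gap 50.7 F [5.2 2.5 8.2]
```

Emit:
move_arm(
  increments=[
    {"grip": 1, "xyz": [2.5, 0, -5], "yaw": 0},
    {"grip": 1, "xyz": [5, 0, -10], "yaw": 0},
    {"grip": 1, "xyz": [7.5, 0, -15], "yaw": 0},
    {"grip": 1, "xyz": [10, 0, -20], "yaw": 0},
    {"grip": 1, "xyz": [12.4, 0.5, -25], "yaw": 0},
    {"grip": 1, "xyz": [14.4, 1.5, -29.2], "yaw": 0},
    {"grip": 1, "xyz": [14.4, 3, -29.2], "yaw": 0},
    {"grip": 1, "xyz": [14.4, 3.2, -29.2], "yaw": 0},
  ],
)

```text
clock: 17.7
ee_pos: [592.0, -226.3, 164.5]
orientation: [-1.574, -0.017, 0.001]
wrist_force: [-0.1, 0.4, -0.4]
finger_gap: 50.8
```

```bash
python3 held.py w12; python3 -c "
from h import *
goto(593.3,-227.4,125,0)"
```

```text
top y -12.321070441626311 2774
tool x,z -2.9758434295654297 -0.7610883712768555 30.759193420410156 outer
tool x,z 0.5467318296432495 1.258180856704712 10.494039535522461 hole
clock 17.75 pose [ 592.3 -225.9  164.9] yaw 0.001 -> xyz [ 0.03  3.99 -0.14] yaw 0.001 gap 50.8 F [ 0.6  0.6 -0.5]
```

View pics/w12.png

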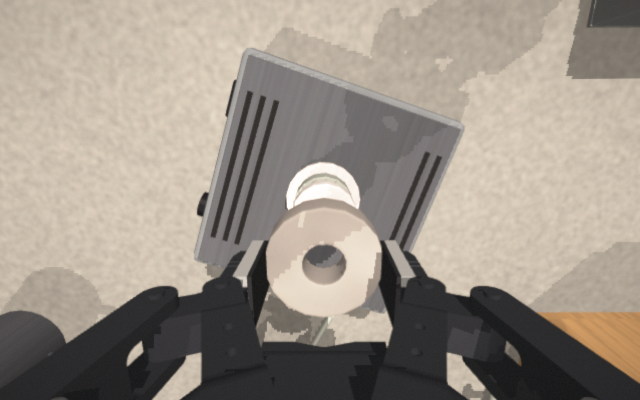

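Emit:
move_arm(
  increments=[
    {"grip": 1, "xyz": [0, 0.8, -0.15], "yaw": 0},
    {"grip": 1, "xyz": [0, 1.6, -0.15], "yaw": 0},
    {"grip": 1, "xyz": [0, 2.4, -0.15], "yaw": 0},
    {"grip": 1, "xyz": [0, 3.2, -0.15], "yaw": 0},
    {"grip": 1, "xyz": [0, 4, -0.15], "yaw": 0},
    {"grip": 1, "xyz": [0, 4, -0.15], "yaw": 0},
    {"grip": 1, "xyz": [0, 4, -0.15], "yaw": 0},
    {"grip": 1, "xyz": [0, 4, -0.15], "yaw": 0},
  ],
)

```text
clock: 18.75
ee_pos: [593.2, -227.7, 125.2]
orientation: [-1.575, -0.018, 0.001]
wrist_force: [-0.5, 0.6, -0.0]
finger_gap: 50.5
```

```bash
python3 held.py w13; python3 -c "
from h import *
goto(592.9,-227.5,105.6,0)
p,d,T,n=load('w13')
c=p[190:330,240:410]; cv2.imwrite('pics/w13z.png',cv2.resize(c,None,fx=4,fy=4,interpolation=cv2.INTER_CUBIC)[:,:,::-1])
"
```

```text
top y -12.301231937378525 2722
tool x,z 0.4977499842643738 1.836078405380249 4.323279857635498 outer
tool x,z 0.2583238482475281 5.773327350616455 32.20649337768555 outer
tool x,z 0.7211459279060364 0.39603036642074585 10.90268325805664 hole
clock 18.8 pose [ 593.1 -227.6  125.2] yaw 0.001 -> xyz [-0.06  1.96  0.02] yaw 0.001 gap 50.6 F [0. 0. 0.]
```

View pics/w13z.png

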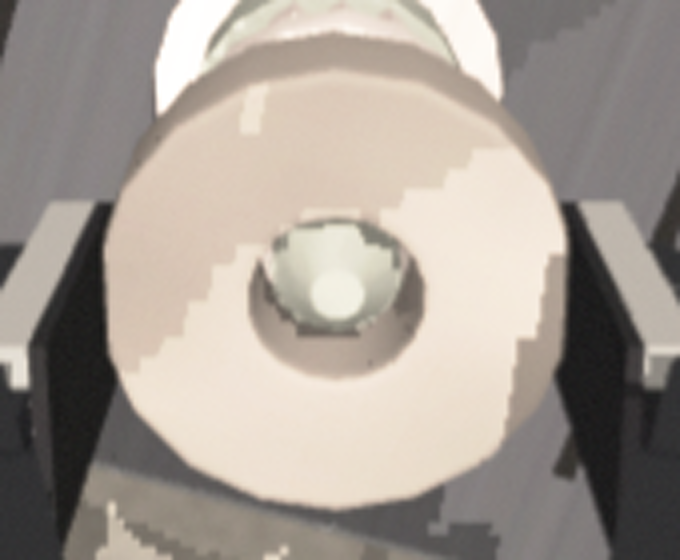

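Emit:
move_arm(
  increments=[
    {"grip": 1, "xyz": [0, 0.4, 0], "yaw": 0},
    {"grip": 1, "xyz": [0, 0.8, 0], "yaw": 0},
    {"grip": 1, "xyz": [0, 1.2, 0], "yaw": 0},
    {"grip": 1, "xyz": [-0.03, 1.5, 0], "yaw": 0},
    {"grip": 1, "xyz": [-0.03, 1.7, 0], "yaw": 0},
    {"grip": 1, "xyz": [-0.03, 1.8, 0], "yaw": 0},
    {"grip": 1, "xyz": [-0.03, 1.85, 0], "yaw": 0},
    {"grip": 1, "xyz": [-0.03, 1.85, 0], "yaw": 0},
  ],
)

```text
clock: 19.8
ee_pos: [593.2, -227.7, 106.8]
orientation: [-1.575, -0.018, 0.001]
wrist_force: [0.3, -0.1, -0.8]
finger_gap: 50.7
```

Emit:
move_arm(
  increments=[
    {"grip": 1, "xyz": [0, 0.04, 0], "yaw": 0},
    {"grip": 1, "xyz": [0, 0.08, 0], "yaw": 0},
    {"grip": 1, "xyz": [0, 0.12, 0], "yaw": 0},
    {"grip": 1, "xyz": [0, 0.14, 0], "yaw": 0},
    {"grip": 1, "xyz": [0, 0.16, 0], "yaw": 0},
    {"grip": 1, "xyz": [0, 0.16, 0], "yaw": 0},
    {"grip": 1, "xyz": [0, 0.16, 0], "yaw": 0},
    {"grip": 1, "xyz": [0, 0.16, 0], "yaw": 0},
  ],
)

```text
clock: 20.8
ee_pos: [593.3, -227.7, 105.2]
orientation: [-1.575, -0.018, 0.001]
wrist_force: [-0.4, 0.4, 4.4]
finger_gap: 50.7
```

Emit:
move_arm(
  increments=[
    {"grip": -1, "xyz": [0, 0, 0], "yaw": 0},
    {"grip": -1, "xyz": [0, 0, 0], "yaw": 0},
    {"grip": -1, "xyz": [0, 0, 0], "yaw": 0},
    {"grip": -1, "xyz": [0, 0, 0], "yaw": 0},
    {"grip": -1, "xyz": [0, -1, 0], "yaw": 0},
    {"grip": -1, "xyz": [0, -3, 0], "yaw": 0},
    {"grip": -1, "xyz": [0, -6, 0], "yaw": 0},
    {"grip": -1, "xyz": [0, -9, 0], "yaw": 0},
  ],
)

```text
clock: 21.8
ee_pos: [591.6, -227.4, 196.8]
orientation: [-1.575, -0.019, 0.001]
wrist_force: [-0.6, 0.9, -0.8]
finger_gap: 85.2
```

```bash
python3 - <<'E'
from h import *
cap('wrist','w14')
goto(593,-227,190,0)
E
python3 stack.py w14 593.4 -226.3 118
```

```text
clock 21.85 pose [ 593.3 -228.1  200.9] yaw 0.001 -> xyz [-0.05  1.09  0.12] yaw 0.001 gap 85.3 F [ 2.4 -1.1  4.3]
[(118.0, 1845), (117.0, 1222), (119.0, 396), (116.0, 167), (132.0, 70), (115.0, 58)]
top z 118.2012952043961 N 3678 encl ((593.4675903320312, -226.7158203125), 26.894412994384766)
plane tilt [-4.31503928e-04 -2.84450108e-03  1.18157094e+02]
```

View pics/w14z.png

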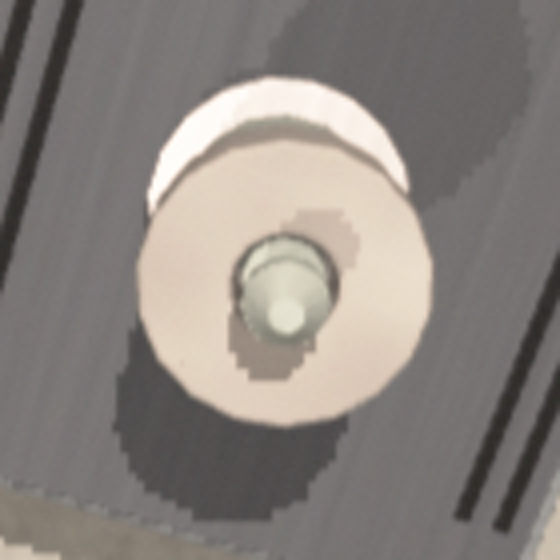

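```bash
cat > ret.py <<'E'
from h import *
import sys
tag=sys.argv[1]; X,Y,zb=map(float,sys.argv[2:5])   # zb underside height
p,d,T,n=load(tag)
vv,uu=np.mgrid[0:400,0:640]; P=bydepth(n,T,np.c_[uu.ravel(),vv.ravel()],d.ravel())
r=np.hypot(P[:,0]-X,P[:,1]-Y); near=(r<70)&(d.ravel()>0)
tab=near&(abs(P[:,2]-zb-30)<1.5); pl=near&(abs(P[:,2]-zb-6)<1.2)
def med(m): 
    m=cv2.morphologyEx((m.reshape(400,640)*255).astype(np.uint8),cv2.MORPH_OPEN,np.ones((3,3),np.uint8)); 
    nn,l,st,c=cv2.connectedComponentsWithStats(m); k=1+st[1:,4].argmax(); return (l==k).ravel()
tab=med(tab); plm=cv2.morphologyEx((pl.reshape(400,640)*255).astype(np.uint8),cv2.MORPH_OPEN,np.ones((2,2),np.uint8)).ravel()>0
print('tab z',np.median(P[tab,2]),'n',tab.sum(),'plate z',np.median(P[plm,2]),plm.sum())
rt=cv2.minAreaRect(P[tab][:,:2].astype(np.float32)); print('tab rect',rt)
rp=cv2.minAreaRect(P[plm][:,:2].astype(np.float32)); print('plate rect',rp)
e=np.array(rp[0])-np.array(rt[0]); print('dir tab->plate',np.degrees(np.arctan2(e[1],e[0])),np.linalg.norm(e))
x0,x1=uu.ravel()[plm].min(),uu.ravel()[plm].max(); y0,y1=vv.ravel()[plm].min(),vv.ravel()[plm].max()
cv2.imwrite(f'pics/{tag}r.png',cv2.resize(p[max(0,y0-15):y1+15,max(0,x0-15):x1+15],None,fx=4,fy=4,interpolation=cv2.INTER_CUBIC)[:,:,::-1])
E
python3 ret.py w2 605 210 0
python3 ret.py w1 605 210 0
python3 ret.py w3 605 210 0
```

```text
tab z 30.26775824840385 n 441 plate z 6.309911381463394 3621
tab rect ((596.281494140625, 205.37301635742188), (14.193790435791016, 11.77988338470459), 37.82609939575195)
plate rect ((614.2920532226562, 217.61572265625), (60.17094802856445, 42.3745231628418), 37.996742248535156)
dir tab->plate 34.205968757417 21.777605377237972
tab z 30.117775979691885 n 159 plate z 6.181322845114437 1215
tab rect ((595.5588989257812, 205.53341674804688), (13.230722427368164, 11.925983428955078), 37.49845886230469)
plate rect ((575.6566162109375, 207.30267333984375), (151.99989318847656, 55.765037536621094), 14.814499855041504)
dir tab->plate 174.91992143882197 19.980768907857
tab z 30.074545728620492 n 809 plate z 6.149735802111792 3533
tab rect ((595.9738159179688, 205.60891723632812), (13.745881080627441, 13.699095726013184), 43.04593276977539)
plate rect ((549.0402221679688, 237.1021728515625), (49.70795822143555, 177.80755615234375), 72.10737609863281)
dir tab->plate 146.13770335715714 56.52068091890375
```

View pics/w2r.png

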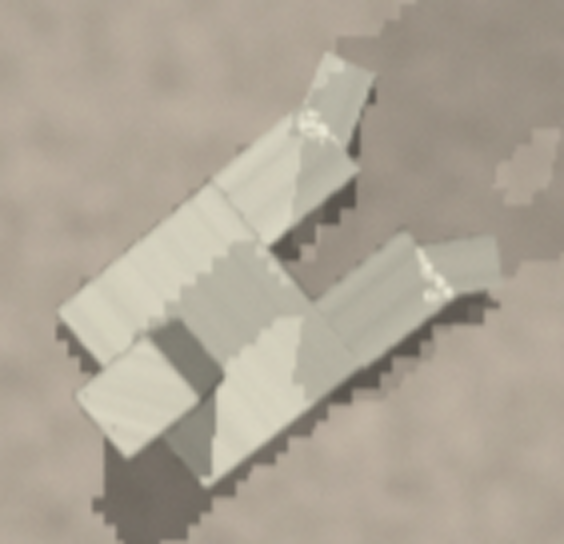

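```bash
python3 -c "
from h import *
goto(588,199,90,-0.91)
p,d,T,n=load('top0')
print(bydepth('top',T,[(197,135)],[d[135,197]]),bydepth('top',T,[(193,128)],[d[128,193]]))"
```

```text
clock 21.85 pose [ 593.3 -228.1  200.9] yaw 0.001 -> xyz [-0.73 10.81 42.78] yaw 0.911 gap 85.3 F [ 2.4 -1.1  4.3]
[[698.62170958 364.96959881 120.55898525]] [[707.47841689 367.24584171 150.23251552]]
```

Emit:
move_arm(
  increments=[
    {"grip": -1, "xyz": [-0.1, 0, 6], "yaw": 0.12},
    {"grip": -1, "xyz": [-0.2, 0, 12], "yaw": 0.25},
    {"grip": -1, "xyz": [-0.3, 0, 18], "yaw": 0.38},
    {"grip": -1, "xyz": [-0.4, 1, 24], "yaw": 0.5},
    {"grip": -1, "xyz": [-0.5, 3.5, 30], "yaw": 0.63},
    {"grip": -1, "xyz": [-0.7, 6, 36], "yaw": 0.76},
    {"grip": -1, "xyz": [-0.7, 9, 41], "yaw": 0.911},
    {"grip": -1, "xyz": [-0.7, 10.8, 42.8], "yaw": 0.911},
  ],
)

```text
clock: 22.85
ee_pos: [587.7, 202.0, 89.2]
orientation: [-1.556, -0.019, -0.909]
wrist_force: [-0.6, -0.4, 1.0]
finger_gap: 85.2
```

```bash
python3 - <<'E'
from h import *
print(robot.observe()['qvel'].round(2))
cap('wrist','w15')
goto(596.2,205.4,9,-0.91)
E
python3 ret.py w15 610 215 0
```

```text
[ 0.19  0.24 -0.03 -0.02 -0.22  0.12]
clock 22.9 pose [587.  202.4  87.3] yaw -0.906 -> xyz [0.19 7.85 0.81] yaw 0.004 gap 85.2 F [-1.7  1.8 -2.4]
tab z 30.233969822767392 n 371 plate z 6.293853207895239 2654
tab rect ((596.3214721679688, 205.43873596191406), (13.627760887145996, 11.806198120117188), 37.65143585205078)
plate rect ((613.7927856445312, 218.86752319335938), (64.98250579833984, 41.11906051635742), 37.123260498046875)
dir tab->plate 37.54657183624589 22.035859890273017
```

View pics/w15.png

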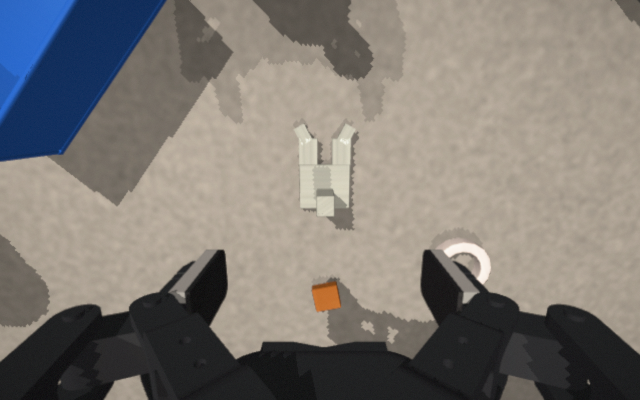

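```bash
python3 -c "
from h import *
goto(596.3,205.4,10,-0.912)
T=Ttool(robot.observe());print(T[:3,:3].round(4))
from scipy.spatial.transform import Rotation as R
print(R.from_euler('xyz',[-1.575,-.019,.001]).as_matrix().round(4))"
```

```text
clock 22.9 pose [587.  202.4  87.3] yaw -0.906 -> xyz [0.2  7.75 0.82] yaw 0.006 gap 85.2 F [-1.7  1.8 -2.4]
[[ 0.6165  0.0209  0.7871]
 [-0.7872 -0.0063  0.6167]
 [ 0.0178 -0.9998  0.0126]]
[[ 9.998e-01  1.900e-02 -9.000e-04]
 [ 1.000e-03 -4.200e-03  1.000e+00]
 [ 1.900e-02 -9.998e-01 -4.200e-03]]
```

Emit:
move_arm(
  increments=[
    {"grip": -1, "xyz": [0.2, 2, 0.8], "yaw": 0.006},
    {"grip": -1, "xyz": [0.2, 4, 0.82], "yaw": 0.006},
    {"grip": -1, "xyz": [0.2, 6, 0.82], "yaw": 0.006},
    {"grip": -1, "xyz": [0.2, 7.2, 0.82], "yaw": 0.006},
    {"grip": -1, "xyz": [0.2, 7.75, 0.82], "yaw": 0.006},
    {"grip": -1, "xyz": [0.2, 7.75, 0.82], "yaw": 0.006},
    {"grip": -1, "xyz": [0.2, 7.75, 0.82], "yaw": 0.006},
    {"grip": -1, "xyz": [0.2, 7.75, 0.82], "yaw": 0.006},
  ],
)

```text
clock: 23.9
ee_pos: [596.7, 205.5, 10.5]
orientation: [-1.557, -0.018, -0.912]
wrist_force: [-0.5, 0.3, 0.1]
finger_gap: 85.4
```

```bash
python3 - <<'E'
from h import *
cap('wrist','w16')
goto(596.3,205.4,10,-0.912)
E
python3 ret.py w16 610 215 0
```

```text
clock 23.95 pose [596.6 205.5  10.5] yaw -0.912 -> xyz [-0.01  0.04 -0.03] yaw -0.0 gap 85.3 F [ 0.3  1.1 -0. ]
tab z 30.338399389998116 n 825 plate z 6.334381972855965 5830
tab rect ((596.2776489257812, 205.20938110351562), (14.835343360900879, 11.834829330444336), 37.11945343017578)
plate rect ((617.5323486328125, 220.8379669189453), (75.48231506347656, 42.48263931274414), 37.66181564331055)
dir tab->plate 36.32705367121807 26.382095334266463
```

View pics/w16.png

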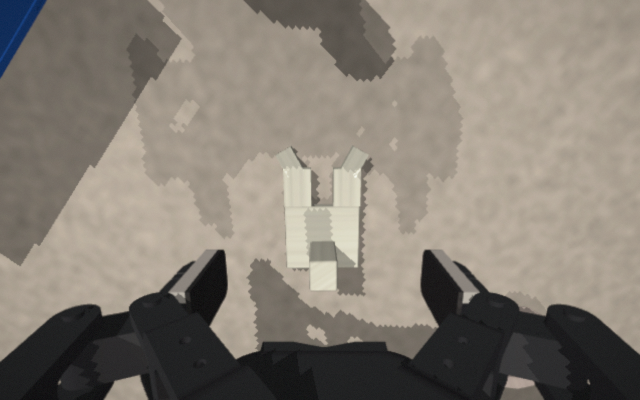

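Emit:
move_arm(
  increments=[
    {"grip": 1, "xyz": [0, 0, 0], "yaw": 0},
    {"grip": 1, "xyz": [0, 0, 0], "yaw": 0},
    {"grip": 1, "xyz": [0, 0, 0], "yaw": 0},
    {"grip": 1, "xyz": [0, 0, 0], "yaw": 0},
    {"grip": 1, "xyz": [0, 0, 0], "yaw": 0},
    {"grip": 1, "xyz": [0, 0, 0], "yaw": 0},
    {"grip": 1, "xyz": [0, 0, 0], "yaw": 0},
    {"grip": 1, "xyz": [0, 0, 0], "yaw": 0},
  ],
)

```text
clock: 24.95
ee_pos: [596.5, 205.5, 10.7]
orientation: [-1.557, -0.018, -0.912]
wrist_force: [-2.2, 0.1, 5.2]
finger_gap: 10.1
```

```bash
python3 -c "
from h import *
goto(549,-260,200,-0.912)"
```

```text
clock 24.95 pose [596.5 205.5  10.7] yaw -0.912 -> xyz [ 34.24 -18.75 -32.  ] yaw -0.0 gap 10.1 F [-2.2  0.1  5.2]
```

```bash
python3 -c "
from h import *
goto(536,-271,190,-0.912)"
```

```text
clock 24.95 pose [596.5 205.5  10.7] yaw -0.912 -> xyz [ 34.3  -17.77 -33.72] yaw -0.0 gap 10.1 F [-2.2  0.1  5.2]
```

Emit:
move_arm(
  increments=[
    {"grip": 1, "xyz": [0, -1, 0], "yaw": 0},
    {"grip": 1, "xyz": [0, -5, 0], "yaw": 0},
    {"grip": 1, "xyz": [2, -10, -2], "yaw": 0},
    {"grip": 1, "xyz": [5, -15, -5], "yaw": 0},
    {"grip": 1, "xyz": [9, -18, -9], "yaw": 0},
    {"grip": 1, "xyz": [13, -18, -13], "yaw": 0},
    {"grip": 1, "xyz": [17, -18, -18], "yaw": 0},
    {"grip": 1, "xyz": [21, -18, -22.5], "yaw": 0},
  ],
)

```text
clock: 25.95
ee_pos: [542.5, -98.9, 192.3]
orientation: [-1.557, -0.019, -0.912]
wrist_force: [1.8, 0.2, -0.6]
finger_gap: 10.2
```

```bash
python3 -c "
from h import *
goto(535.7,-271,165,-0.912)"
```

```text
clock 25.95 pose [542.5 -98.9 192.3] yaw -0.912 -> xyz [ 13.13   2.82 -11.11] yaw -0.0 gap 10.2 F [ 1.8  0.2 -0.6]
```

Emit:
move_arm(
  increments=[
    {"grip": 1, "xyz": [4, 0, -3.5], "yaw": 0},
    {"grip": 1, "xyz": [8, 0, -7], "yaw": 0},
    {"grip": 1, "xyz": [11, 0.5, -9.5], "yaw": 0},
    {"grip": 1, "xyz": [13.1, 1.5, -11.1], "yaw": 0},
    {"grip": 1, "xyz": [13.1, 2.8, -11.1], "yaw": 0},
    {"grip": 1, "xyz": [13.1, 2.8, -11.1], "yaw": 0},
    {"grip": 1, "xyz": [13.1, 2.8, -11.1], "yaw": 0},
    {"grip": 1, "xyz": [13.1, 2.8, -11.1], "yaw": 0},
  ],
)

```text
clock: 26.95
ee_pos: [536.0, -270.0, 165.8]
orientation: [-1.556, -0.019, -0.911]
wrist_force: [-0.7, -0.6, -0.3]
finger_gap: 10.1
```

```bash
cat > rv.py <<'E'
from h import *
import sys
tag=sys.argv[1]; goto(535.7,-271,130.5,-0.912); cap('wrist',tag); p,d,T,n=load(tag)
vv,uu=np.mgrid[0:400,0:640]; P=bydepth(n,T,np.c_[uu.ravel(),vv.ravel()],d.ravel()); L=(P-T[:3,3])@T[:3,:3]
near=(abs(L[:,0])<25)&(L[:,2]>-20)&(L[:,2]<60)&(d.ravel()>0)
s=near&(L[:,1]>-5)&(L[:,1]<14)
h,b=np.histogram(L[s,1],bins=np.arange(-5,14,.5)); print(b[:-1][h>30],h[h>30])
k=b[:-1][h.argmax()]; pl=near&(abs(L[:,1]-k)<2)
q=P[pl]; c=q.mean(0); co=np.linalg.lstsq(np.c_[q[:,:2]-c[:2],np.ones(len(q))],q[:,2],rcond=None)[0]
print('plate centroid',c.round(1),'world slope',co.round(4))
u=np.array([.7907,.6122]); print('pitch along x',co[:2]@u,'roll',co[:2]@np.array([-u[1],u[0]]))
# symmetry axis: per tool-z slice mid of plate edges
for z in range(6,50,4):
    m=pl&(abs(L[:,2]-z)<1)
    if m.sum()>5:
        x=np.sort(L[m,0]); g=np.diff(x); i=g.argmax(); print(z,x[0].round(1),x[-1].round(1),'mid',((x[0]+x[-1])/2).round(2),'gap',x[i].round(1),x[i+1].round(1) if g[i]>3 else '')
E
python3 rv.py w17
```

```text
clock 26.95 pose [ 536.  -270.   165.8] yaw -0.911 -> xyz [-0.01  3.52 -0.13] yaw 0.001 gap 10.1 F [-0.7 -0.6 -0.3]
[3.  3.5 4.  4.5 5.  5.5 6. ] [ 162  660 1445 1596 1016  413   89]
plate centroid [ 556.7 -254.4  161.5] world slope [ 7.000000e-03 -7.600000e-03  1.614947e+02]
pitch along x 0.0009025784677236121 roll -0.010349597900958834
6 -17.3 18.0 mid 0.34 gap -12.4 -4.6
10 -17.1 17.8 mid 0.34 gap -13.3 
14 -17.6 18.3 mid 0.38 gap -9.8 
18 -17.5 18.1 mid 0.3 gap -12.1 
22 -17.4 18.1 mid 0.33 gap 3.2 
26 -17.7 17.8 mid 0.08 gap -5.3 5.5
30 -17.6 18.3 mid 0.34 gap -5.3 5.5
34 -17.6 18.1 mid 0.25 gap -5.3 5.4
38 -17.8 18.0 mid 0.1 gap -5.2 5.4
42 -18.5 18.2 mid -0.12 gap -5.2 5.4
46 -20.7 20.9 mid 0.11 gap -10.6 10.9
```

View pics/w17.png

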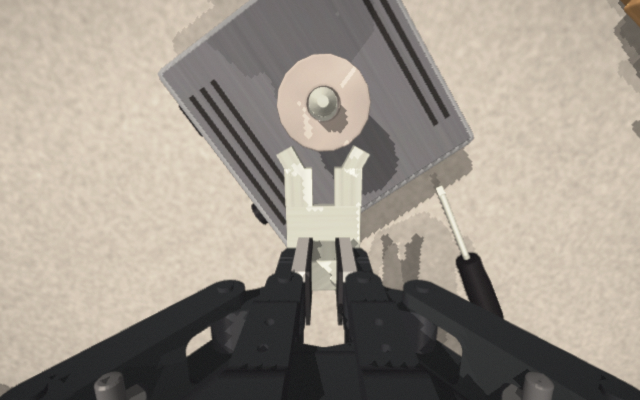

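```bash
cat > ax.py <<'E'
from h import *
import sys
p,d,T,n=load(sys.argv[1])
vv,uu=np.mgrid[0:400,0:640]; P=bydepth(n,T,np.c_[uu.ravel(),vv.ravel()],d.ravel())
r=np.hypot(P[:,0]-593.4,P[:,1]+226.4); ok=(d.ravel()>0)&(r<32)
w=ok&(abs(P[:,2]-118.2)<1.5); c=cv2.minEnclosingCircle(P[w][:,:2].astype(np.float32)); print('wheel top',np.median(P[w,2]),c)
t=ok&(P[:,2]>136)&(r<12); print('tip',P[t].mean(0),t.sum(),P[ok&(r<12),2].max())
A=(np.r_[c[0],118.2]-T[:3,3])@T[:3,:3]; print('wheel in tool',A.round(2))
if t.sum(): print('tip in tool',((P[t].mean(0)-T[:3,3])@T[:3,:3]).round(2))
E
python3 ax.py w17
```

```text
wheel top 118.23403872750848 ((593.4629516601562, -227.0741424560547), 26.70929718017578)
tip [ 593.5573798  -226.26510312  137.03822429] 197 139.68366650304776
wheel in tool [ 0.38 48.59 71.08]
tip in tool [ 0.16 29.76 71.92]
```

```bash
python3 -c "
from h import *
goto(535.6,-271,130,-0.912)"
```

```text
clock 27.0 pose [ 536.  -270.1  165.7] yaw -0.911 -> xyz [-0.02  3.57 -0.13] yaw 0.001 gap 10.6 F [-0.8 -0.3 -0.8]
```

Emit:
move_arm(
  increments=[
    {"grip": 1, "xyz": [0, 0.7, -0.1], "yaw": 0},
    {"grip": 1, "xyz": [0, 1.4, -0.13], "yaw": 0},
    {"grip": 1, "xyz": [-0.02, 2.1, -0.13], "yaw": 0},
    {"grip": 1, "xyz": [-0.02, 2.7, -0.13], "yaw": 0},
    {"grip": 1, "xyz": [-0.02, 3.3, -0.13], "yaw": 0},
    {"grip": 1, "xyz": [-0.02, 3.57, -0.13], "yaw": 0},
    {"grip": 1, "xyz": [-0.02, 3.57, -0.13], "yaw": 0},
    {"grip": 1, "xyz": [-0.02, 3.57, -0.13], "yaw": 0},
  ],
)

```text
clock: 28.0
ee_pos: [535.7, -271.1, 130.2]
orientation: [-1.556, -0.02, -0.911]
wrist_force: [0.0, -0.5, -1.0]
finger_gap: 10.6
```

```bash
python3 rv.py w18; python3 ax.py w18
python3 - <<'E'
from h import *
p,_,_,_=load('w18'); cv2.imwrite('pics/w18z.png',cv2.resize(p[60:300,220:430],None,fx=2.5,fy=2.5,interpolation=cv2.INTER_CUBIC)[:,:,::-1])
E
```

```text
clock 28.0 pose [ 535.7 -271.1  130.2] yaw -0.911 -> xyz [-0.01 -0.03  0.  ] yaw 0.001 gap 10.6 F [ 0.  -0.5 -1. ]
[ 2.5  3.   3.5  4.   4.5  5.   5.5  6.  11.  11.5 12.  12.5 13. ] [  33  170  699 1398 1621 1022  359   97   67  212  511  570  425]
plate centroid [ 556.4 -255.4  126. ] world slope [ 7.000000e-03 -9.300000e-03  1.259664e+02]
pitch along x -0.00019984263590669364 roll -0.011668465612512105
6 -17.3 18.0 mid 0.35 gap 5.7 13.5
10 -17.2 17.9 mid 0.38 gap 1.8 
14 -17.6 18.2 mid 0.31 gap -3.1 
18 -17.5 18.1 mid 0.31 gap -11.7 
22 -17.3 18.0 mid 0.33 gap -6.8 
26 -17.7 17.9 mid 0.08 gap -5.3 5.5
30 -17.5 18.2 mid 0.31 gap -5.3 5.5
34 -17.4 18.1 mid 0.35 gap -5.3 5.4
38 -17.8 18.0 mid 0.1 gap -5.2 5.4
42 -18.5 18.4 mid -0.08 gap -5.2 5.4
46 -20.6 20.5 mid -0.07 gap -10.7 10.9
wheel top 118.27894262558839 ((590.9288330078125, -227.8487548828125), 29.153278350830078)
tip [ 593.47409486 -226.23004538  137.07088134] 317 139.4320249382161
wheel in tool [-0.58 13.01 69.92]
tip in tool [ 7.000e-02 -5.810e+00  7.319e+01]
```

View pics/w18z.png

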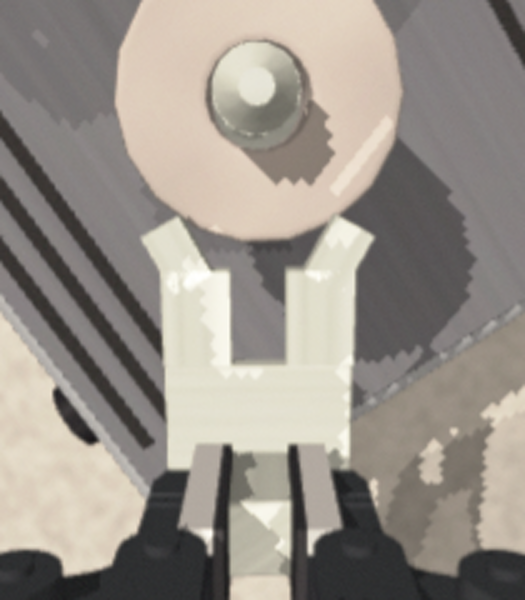

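Emit:
move_arm(
  increments=[
    {"grip": 1, "xyz": [-0.02, 0.04, 0.2], "yaw": 0},
    {"grip": 1, "xyz": [-0.02, 0.06, 0.7], "yaw": 0},
    {"grip": 1, "xyz": [-0.02, 0.06, 1.2], "yaw": 0},
    {"grip": 1, "xyz": [-0.02, 0.07, 1.7], "yaw": 0},
    {"grip": 1, "xyz": [-0.02, 0.07, 2.2], "yaw": 0},
    {"grip": 1, "xyz": [-0.02, 0.08, 2.7], "yaw": 0},
    {"grip": 1, "xyz": [-0.02, 0.08, 3], "yaw": 0},
    {"grip": 1, "xyz": [-0.02, 0.08, 3], "yaw": 0},
  ],
)

```text
clock: 29.05
ee_pos: [559.5, -252.4, 129.9]
orientation: [-1.556, -0.02, -0.911]
wrist_force: [0.4, -0.9, -0.6]
finger_gap: 10.5
```

```bash
python3 rv.py w19; python3 ax.py w19
python3 - <<'E'
from h import *
p,_,_,_=load('w19'); cv2.imwrite('pics/w19z.png',cv2.resize(p[120:300,230:430],None,fx=3,fy=3,interpolation=cv2.INTER_CUBIC)[:,:,::-1])
E
```

```text
clock 29.05 pose [ 559.5 -252.4  129.9] yaw -0.911 -> xyz [ 0.01 -0.11 -3.02] yaw 0.001 gap 10.5 F [ 0.4 -0.9 -0.6]
[-5.  -4.5 -4.  -3.5 -3.  -2.5 -2.  -1.5 -1.  -0.5  3.   3.5  4.   4.5
  5.   5.5  6.  10.  10.5 11.  11.5 12.  12.5 13. ] [  71   77   74   83   76   75   87   64   51   36  183  659 1362 1557
 1022  391  108   38  121  362  779  983  787  416]
plate centroid [ 580.  -236.9  125.6] world slope [ 8.100000e-03 -9.100000e-03  1.256059e+02]
pitch along x 0.0008212157837654353 roll -0.012123107116171736
6 -17.4 18.0 mid 0.31 gap -12.4 -4.5
10 -17.2 17.8 mid 0.3 gap -16.2 
14 -17.7 18.4 mid 0.36 gap 11.4 
18 -17.5 18.2 mid 0.32 gap 16.1 
22 -17.4 18.1 mid 0.32 gap -7.3 
26 -17.7 17.9 mid 0.08 gap -5.4 5.5
30 -17.6 18.2 mid 0.29 gap -5.3 5.5
34 -17.5 18.1 mid 0.3 gap -5.2 5.4
38 -17.8 18.1 mid 0.13 gap -6.2 6.3
42 -18.7 18.2 mid -0.23 gap -7.9 8.2
46 -20.4 20.5 mid 0.05 gap -10.6 10.9
wheel top 118.25038039228195 ((593.7722778320312, -227.0047149658203), 26.77812385559082)
tip [ 593.54852951 -225.97647377  137.15684776] 268 139.11720443517228
wheel in tool [ 0.67 12.29 42.46]
tip in tool [ 0.09 -6.67 43.19]
```

View pics/w19z.png

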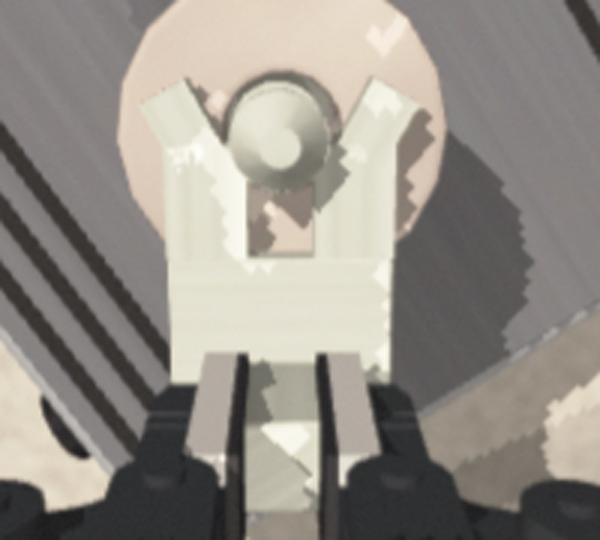

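Emit:
move_arm(
  increments=[
    {"grip": 1, "xyz": [0, 0, 0.3], "yaw": 0},
    {"grip": 1, "xyz": [0, 0.01, 0.6], "yaw": 0},
    {"grip": 1, "xyz": [0, 0.01, 0.9], "yaw": 0},
    {"grip": 1, "xyz": [0, 0.02, 1.1], "yaw": 0},
    {"grip": 1, "xyz": [0, 0.02, 1.25], "yaw": 0},
    {"grip": 1, "xyz": [0, 0.02, 1.35], "yaw": 0},
    {"grip": 1, "xyz": [0, 0.02, 1.4], "yaw": 0},
    {"grip": 1, "xyz": [0, 0.02, 1.4], "yaw": 0},
  ],
)

```text
clock: 30.1
ee_pos: [570.4, -243.9, 129.8]
orientation: [-1.556, -0.02, -0.911]
wrist_force: [-0.3, 0.4, 0.1]
finger_gap: 10.5
```

```bash
python3 rv.py w20|head -4; python3 ax.py w20
```

```text
clock 30.1 pose [ 570.4 -243.9  129.8] yaw -0.911 -> xyz [ 0.01 -0.13 -4.4 ] yaw 0.001 gap 10.5 F [-0.3  0.4  0.1]
[-5.  -4.5 -4.  -3.5 -3.  -2.5 -2.  -1.5 -1.   3.   3.5  4.   4.5  5.
  5.5  6.  10.  10.5 11.  11.5 12.  12.5 13. ] [  74   84   73   69   77   81   69   55   41  179  641 1311 1487  978
  368   82   36  147  396  606  742  567  290]
wheel top 118.24079169280364 ((594.6065673828125, -226.12600708007812), 27.435871124267578)
tip [ 593.22689938 -227.54010907  149.59884109] 290 230.34458881753827
wheel in tool [ 0.54 12.08 29.88]
tip in tool [  1.43 -19.34  28.37]
```

Now creep in 2.5 mm further, feeling for the end of the slot.

Emit:
move_arm(
  increments=[
    {"grip": 1, "xyz": [0, 0, 0.05], "yaw": 0},
    {"grip": 1, "xyz": [0, 0, 0.08], "yaw": 0},
    {"grip": 1, "xyz": [0, 0, 0.11], "yaw": 0},
    {"grip": 1, "xyz": [0, 0, 0.14], "yaw": 0},
    {"grip": 1, "xyz": [0, 0, 0.14], "yaw": 0},
    {"grip": 1, "xyz": [0, 0, 0.14], "yaw": 0},
    {"grip": 1, "xyz": [0, 0, 0.14], "yaw": 0},
    {"grip": 1, "xyz": [0, 0, 0.14], "yaw": 0},
  ],
)

```text
clock: 31.15
ee_pos: [571.5, -243.1, 129.9]
orientation: [-1.556, -0.02, -0.911]
wrist_force: [0.1, -0.8, -1.5]
finger_gap: 10.3
```

Emit:
move_arm(
  increments=[
    {"grip": 1, "xyz": [0, 0, 0.03], "yaw": 0},
    {"grip": 1, "xyz": [0, 0, 0.06], "yaw": 0},
    {"grip": 1, "xyz": [0, 0, 0.08], "yaw": 0},
    {"grip": 1, "xyz": [0, 0, 0.1], "yaw": 0},
    {"grip": 1, "xyz": [0, 0, 0.1], "yaw": 0},
    {"grip": 1, "xyz": [0, 0, 0.1], "yaw": 0},
    {"grip": 1, "xyz": [0, 0, 0.1], "yaw": 0},
    {"grip": 1, "xyz": [0, 0, 0.1], "yaw": 0},
  ],
)

```text
clock: 32.15
ee_pos: [572.2, -242.5, 129.9]
orientation: [-1.556, -0.02, -0.911]
wrist_force: [-3.2, -3.4, 1.9]
finger_gap: 10.5
```

```bash
python3 rv.py w21; python3 ax.py w21
python3 - <<'E'
from h import *
p,_,_,_=load('w21'); cv2.imwrite('pics/w21z.png',cv2.resize(p[150:310,240:410],None,fx=3.5,fy=3.5,interpolation=cv2.INTER_CUBIC)[:,:,::-1])
E
```

```text
clock 32.15 pose [ 572.2 -242.5  129.9] yaw -0.911 -> xyz [ 0.01 -0.13 -4.63] yaw 0.001 gap 10.5 F [-3.2 -3.4  1.9]
[-5.  -4.5 -4.  -3.5 -3.  -2.5 -2.  -1.5 -1.  -0.5  3.   3.5  4.   4.5
  5.   5.5  6.  10.  10.5 11.  11.5 12.  12.5 13. ] [  77   75   67   65   94   66   70   59   40   34  138  551 1197 1454
 1019  441  127   32  139  320  577  723  540  304]
plate centroid [ 593.1 -226.8  125.6] world slope [ 5.900000e-03 -1.060000e-02  1.255868e+02]
pitch along x -0.0018658548100183188 roll -0.011977780608279132
6 -17.4 18.0 mid 0.28 gap 5.7 13.4
10 -17.2 17.8 mid 0.33 gap 16.3 
14 -17.7 18.2 mid 0.29 gap 17.7 
18 -17.5 18.2 mid 0.35 gap -12.1 
22 -17.3 18.1 mid 0.38 gap -6.8 7.0
26 -17.7 17.8 mid 0.07 gap -7.7 7.9
30 -17.6 18.3 mid 0.34 gap -6.3 6.4
34 -17.5 18.2 mid 0.37 gap -5.3 0.3
38 -17.8 18.0 mid 0.1 gap -5.2 5.4
42 -18.5 18.2 mid -0.15 gap -5.2 5.4
46 -20.8 20.8 mid 0.01 gap -10.6 10.8
wheel top 118.23044173860657 ((595.0858764648438, -225.77621459960938), 27.501413345336914)
tip [ 591.46191232 -233.20150367  198.93594991] 796 230.4722624018974
wheel in tool [ 0.53 12.12 28.15]
tip in tool [  5.76 -68.63  21.89]
```

View pics/w21z.png

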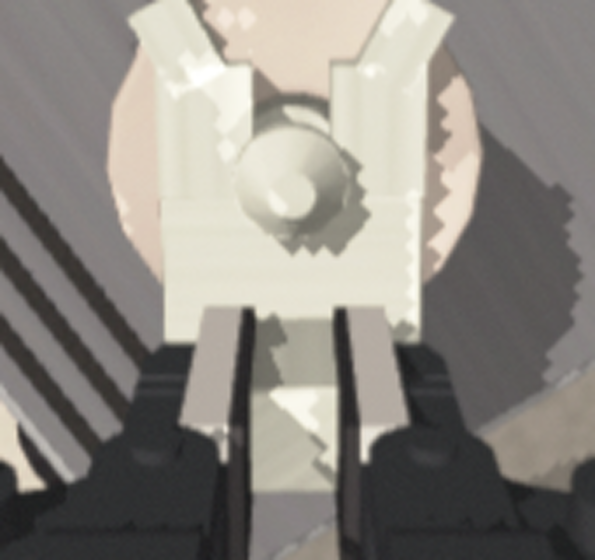

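Emit:
move_arm(
  increments=[
    {"grip": 1, "xyz": [0, 0.04, 0], "yaw": 0},
    {"grip": 1, "xyz": [0, 0.08, 0], "yaw": 0},
    {"grip": 1, "xyz": [0, 0.11, 0], "yaw": 0},
    {"grip": 1, "xyz": [0, 0.13, 0], "yaw": 0},
    {"grip": 1, "xyz": [0, 0.15, 0], "yaw": 0},
    {"grip": 1, "xyz": [0, 0.15, 0], "yaw": 0},
    {"grip": 1, "xyz": [0, 0.15, 0], "yaw": 0},
    {"grip": 1, "xyz": [0, 0.15, 0], "yaw": 0},
  ],
)

```text
clock: 33.2
ee_pos: [572.3, -242.6, 128.4]
orientation: [-1.557, -0.02, -0.911]
wrist_force: [-4.6, -3.1, 3.3]
finger_gap: 10.3
```

Emit:
move_arm(
  increments=[
    {"grip": -1, "xyz": [0, 0, 0], "yaw": 0},
    {"grip": -1, "xyz": [0, 0, 0], "yaw": 0},
    {"grip": -1, "xyz": [0, 0, 0], "yaw": 0},
    {"grip": -1, "xyz": [0, 0, 0], "yaw": 0},
    {"grip": -1, "xyz": [0, 0, 0], "yaw": 0},
    {"grip": -1, "xyz": [0, -1, 0], "yaw": 0},
    {"grip": -1, "xyz": [0, -4, -0.5], "yaw": 0},
    {"grip": -1, "xyz": [0, -8, -3], "yaw": 0},
  ],
)

```text
clock: 34.2
ee_pos: [546.7, -259.9, 208.8]
orientation: [-1.557, -0.019, -0.91]
wrist_force: [-0.0, -1.1, -0.2]
finger_gap: 85.5
```

```bash
cat > fin.py <<'E'
from h import *
import sys
tag=sys.argv[1]
s=robot.observe(); print(s['clock'],s['ee_pos'].round(1),s['wrist_force'].round(1),s['finger_gap'])
cap('wrist',tag); p,d,T,n=load(tag)
vv,uu=np.mgrid[0:400,0:640]; P=bydepth(n,T,np.c_[uu.ravel(),vv.ravel()],d.ravel())
A=np.array([593.5,-226.3]); u=np.array([.7907,.6122]); v=np.array([-u[1],u[0]])
q=np.c_[(P[:,:2]-A)@u,(P[:,:2]-A)@v]; ok=(d.ravel()>0)&(np.hypot(*q.T)<45)
pl=ok&(abs(P[:,2]-124.2)<1.3)&(np.hypot(*q.T)>8); 
c=P[pl].mean(0); co=np.linalg.lstsq(np.c_[q[pl],np.ones(pl.sum())],P[pl,2],rcond=None)[0]
print('plate z',np.median(P[pl,2]),pl.sum(),'slopes',co.round(4)); print('x range',np.percentile(q[pl,0],[0.3,99.7]).round(1),'y range',np.percentile(q[pl,1],[.3,99.7]).round(1))
tb=ok&(abs(P[:,2]-148)<1.5)&(q[:,0]<-15); print('tab top',np.median(P[tb,2]),q[tb].mean(0),cv2.minAreaRect(q[tb].astype(np.float32)))
wh=ok&(abs(P[:,2]-118.2)<1.2); print('wheel',np.median(P[wh,2]),wh.sum()); tp=ok&(P[:,2]>136)&(np.hypot(*q.T)<8); print('tip',q[tp].mean(0),P[tp,2].mean())
x,y=proj(n,T,[[A[0],A[1],120]])[0].astype(int)
cv2.imwrite(f'pics/{tag}z.png',cv2.resize(p[max(0,y-80):y+80,max(0,x-90):x+90],None,fx=4,fy=4,interpolation=cv2.INTER_CUBIC)[:,:,::-1])
E
python3 fin.py w22
```

```text
34.2 [ 546.7 -259.9  208.8] [-0.  -1.1 -0.2] 85.51721073320428
plate z 124.27846391211229 2914 slopes [4.000000e-04 1.000000e-03 1.242811e+02]
x range [-35.3  23.2] y range [-19.   19.4]
tab top 148.1893858224553 [-27.60898662  -0.43618031] ((-27.5062313079834, -0.4506716728210449), (13.649932861328125, 11.63331413269043), 0.20081950724124908)
wheel 118.2184160308765 1356
tip [0.16252587 0.28776201] 137.0866797608975
```

View pics/w22z.png

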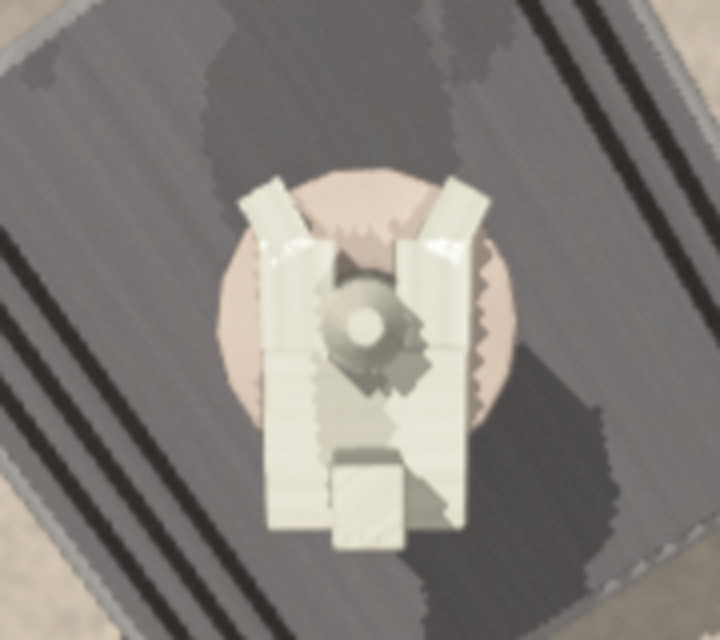

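Emit:
move_arm(
  increments=[
    {"grip": -1, "xyz": [0, -2, -2], "yaw": 0},
    {"grip": -1, "xyz": [0, -4, -4], "yaw": 0},
    {"grip": -1, "xyz": [0, -5, -6], "yaw": 0},
    {"grip": -1, "xyz": [0, -5, -6], "yaw": 0},
    {"grip": -1, "xyz": [0, -5, -6], "yaw": 0},
    {"grip": -1, "xyz": [0, -5, -6], "yaw": 0},
    {"grip": -1, "xyz": [0, -5, -6], "yaw": 0},
    {"grip": -1, "xyz": [0, -5, -6], "yaw": 0},
  ],
)

```text
clock: 35.25
ee_pos: [497.7, -298.8, 263.0]
orientation: [-1.555, -0.024, -0.91]
wrist_force: [-0.5, -0.2, 0.7]
finger_gap: 85.4
```

```bash
python3 fin.py w23
python3 - <<'E'
from h import *
p,d=cap('scene','scene1'); cap('top','top1')
c=p[175:295,180:410]; cv2.imwrite('pics/scene1z.png',cv2.resize(c,None,fx=3.4,fy=3.4,interpolation=cv2.INTER_CUBIC)[:,:,::-1])
E
```

```text
35.25 [ 497.7 -298.8  263. ] [-0.5 -0.2  0.7] 85.44653153894062
plate z 124.25966491873015 2179 slopes [1.100000e-03 1.100000e-03 1.242607e+02]
x range [-35.9  23.1] y range [-19.1  20.2]
tab top 148.20685913604507 [-28.07573505  -0.20704356] ((-28.008424758911133, -0.1320176124572754), (13.61605167388916, 11.412559509277344), 0.32621708512306213)
wheel 118.27245095762822 1002
tip [-0.20063132  0.15730492] 137.09193921320426
```

View pics/scene1z.png

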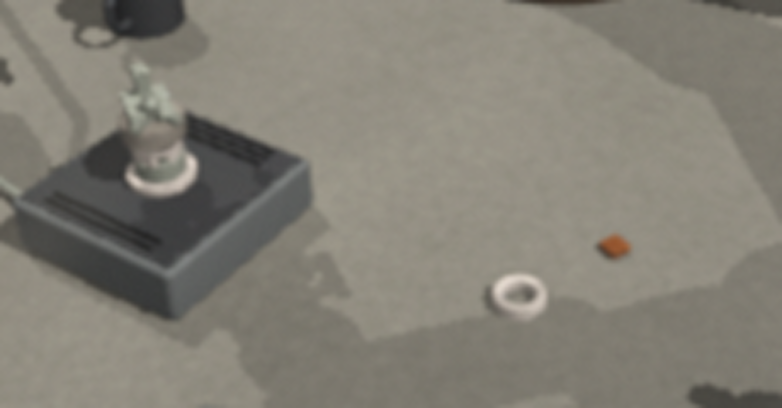

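View pics/top1.png

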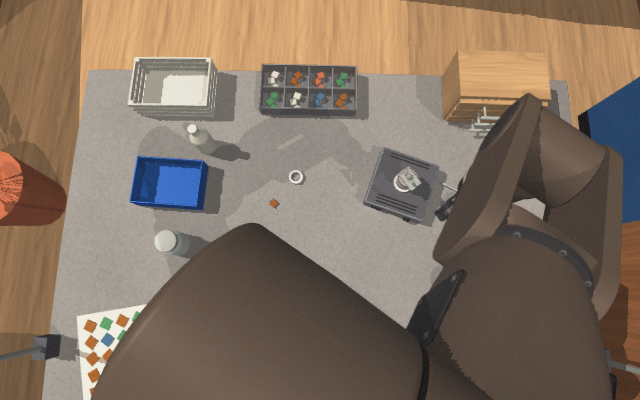

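```bash
python3 -c "
from h import *
print(robot.close_job())"
```

```text
the job is handed in; nothing more can be done
None
```

The arbor is built in the order you asked, and I handed the job in at about 35 s. It stands free with the gripper open and well clear; no verdict was reported.

- **Collar:** I measured the hub's lugs at about 40° and the collar's slots at about 9.5°, then turned the collar 30.6° to match. It dropped over the lugs without touching them and met the face at 3.6 N. Its top measured 100.2 mm against 100 expected, and it lay level.
- **Wheel:** I set it down at 4.4 N. Its top measured 118.2 mm against 118 expected, level and centred on the shaft.
- **Retainer:** It slid under the head without resistance until the neck touched the closed end of the slot, at about 4.7 N. I then lowered it onto the wheel. Its top measured 124.3 mm against 124 expected. The tab sits 27.8 mm from the shaft's axis against a nominal 28, so it is fully home to within measuring error.
- **Arbor and bench:** The tip is back at 137.1 mm, so the spring is at its rest height. In the last pictures the spare, tile, glue, grout and basket look unmoved. The arm and the crop hid most of the mug and driver, but nothing had come near them.

These readings did not agree with the text or were off nominal:

- **Gripper opening:** It read 2–3 mm under each part's true width on all three grasps.
- **Grip-closing force:** Closing on the collar and the wheel pushed down on the table with up to about 19 N. It did not affect the arbor.
- **Tool tilt:** The tool drifted to about 1.2° off vertical. I allowed for this when sliding the retainer in.

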